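# Load a top-heavy support post into the bench press

### The arm

A 6-joint arm with a two-finger parallel gripper is mounted at the origin on the work surface. World frame = base frame: x ahead of the robot, y to its left, z up, the work surface at z = 0. Lengths are in m, angles in degrees, forces in N, time in s.
With the tool pointing down it reaches from about 0.35 to 0.875 m from the base axis. Payload 4.2 kg.
Tool frame: the origin (TCP) lies at the very end of the fingers, on their centre line; the grasp point (between the pads) lies 19 mm behind it; z points along the fingers, y is the line along which they close (so a half turn about z gives the same grasp; the last joint's range is limited). The gripper opens to 87 mm and grips with 3 to 60 N. Pads are 19 mm wide; open, the fingers measure 117 mm over their backs; the gripper's body (75 mm by 190 mm) begins 51 mm behind the grasp point.
Start: joints at [89.588, 22.042, 0.453, 0, -68.411, -14.817], TCP at [0.164, 0.603, 0.223] pointing down, gripper open.
Joint ranges: [-179.83, 179.83], [-69.29, 118.12], [-61.27, 80.66], [-181.25, 117.63], [-171.15, -9.14], [-177.46, 177.46]. Speed limits (degrees/s): [159.86, 159.86, 180, 180, 180, 180].

### API

Orientations are given as a 3x3 rotation matrix whose columns are the frame's x, y, z axes.
In Python, from station import sense, cams, r gives the robot as it stands. The module is installed in compiled form; this text tells all that it offers.
- The arm moves only by the tool step_arm, never from a script. Its argument "targets" is text: rows parted by semicolons, each of 4 numbers parted by spaces: the shift along the tool's x, y, z in cm, then the turn about the tool's z in degrees. In form: x y z turn; .... A call has 1 to 12 rows; each row shifts and turns the commanded pose from where the row before left it, along the tool's axes as they then stand; what a row does not reach is not made up. A row lasts 1/12 s, in which the tool goes at most 41.7 mm and 7.16 degrees, less where a joint would pass 70% of its speed; a pose out of reach is approached as far as the arm can. A call with a gripper value outside its range is refused whole. "claw" is the finger opening in cm, from 0 to 8.7, set as the call begins (left out, the last holds). The fingers move at their own pace and stop on an object; the grip force is fixed at half the most. Time passes only in rows, so rows that do not move let the fingers close. It gives the time, the measured TCP pose, the force, the opening and the grip force at its end, in the units of the state.
- sense(): the state, without advancing time (a new reading comes with each control period).
- cams.capture(name): name is "scene" or "top" or "wrist"; returns a dict with "frame" (384x512x3 uint8, blue, green, red), "vertical_fov" (degrees; the focal length in pixels is half the picture's height over the tangent of half this angle, whatever the lens; pixels are square), "cx", "cy" (the principal point, pixels), "eye" and "rotation" of the camera in the world; the wrist camera has in their place "tool_from_camera" (4x4, takes a point from camera to tool coordinates, whose origin is the TCP and whose axes are the flange's). Camera axes: x right, y down, z forward; pixel columns grow to the right and rows downward; lengths in m; the calibration is good to about 2 mm. A picture is of the moment at which its call begins: read the wrist's pose just before it. There is no depth.
- r.finish_job(): hands the job in; it is judged then, once.
The state is a dict: "time_s": time; "joints": joint angles; "joint_velocities": joint speeds; "effort": joint torques, N m; "tcp_pos": TCP position; "ee_rot": TCP orientation; "wrist_force": force on the tool from outside, world axes, zero at the start; "moment": the same for the moment, N m; "gripper_width": opening from 0.0 (shut) to 1.0 (fully open); "gripper_force": force on a finger pad.
Only numpy, scipy, OpenCV 4.12 (cv2) and the standard library are available. Lean on these libraries where they do the work, as an engineer would, in place of code of your own. Each camera call takes 0.05 s, during which the arm holds its last target. There are 200 camera calls.

### The job

Take the taller of the two leaning aluminium posts and gently stand it upright, heavy head up, on the small round pad of the press's bed, letting go slowly so that it stays standing still by itself. Then swing the folded crank grip fully upright and wind the crank smoothly, until the bed has rolled all the way in under the screw with the post still standing on the pad, and let go. Do not push the bed itself, and leave the shorter post, the jar, the bottle and the hammer where they are.

Things in the scene. Friction and masses are not known exactly. Their poses are not given: they have to be found in the camera images.
- tall_post: the post to load: solid aluminium, 160 mm long, 0.3 to 0.65 kg: round shaft 24 mm in diameter from the flat foot up to 100 mm, cone to 115 mm, then a heavy cylindrical head 52 mm in diameter, 45 mm high. Origin: centre of the foot; z axis along the post to the head. Centre of mass 110 mm above the foot (tips beyond 6 degrees). Starts loose in its rest, leaning 30 degrees
- tall_post_top (a point): centre of the flat top of the tall post's head, 160 mm from its foot. In its rest the post leans with this end towards the robot's side; drawn along its own axis it comes clear of the rest
- tall_rest: fixed wooden rest under the tall post: 140 x 70 x 8 mm base plate and a leaning V trough (42 mm wide) under the shaft, ending about 4 mm short of the cone; nothing is beside the head. Origin: centre of the underside, on the table; -x axis is the way the post leans. The two rests may be in either place
- short_post: the other post, to be left in its rest: same shape and head (52 mm diameter, 45 mm high), 125 mm long; origin at the centre of its foot, z axis towards its head
- short_rest: fixed wooden rest under the short post, like the other; origin at the centre of its underside, -x axis the way its post leans
- press: green bench press, fixed; origin on the table under the screw; x axis = the way the bed rolls in. Base 30 mm high, x -195 to +75, y -70 to +70 mm; cross-piece x +-40, y +-140. Columns 24 mm thick at x 0, y +-110; crosshead x +-25, y +-135, z 260 to 305; screw nose down to z 240; T-bar y +-80, up to z 378. Crank gearbox 70 x 70 mm, 65 mm high, at x -40, y -170
- bed_plate: the rolling bed's steel plate, 120 x 120 mm, top at z 45 mm, with a raised round pad 46 mm in diameter, 5 mm high, in its middle. Origin under the pad's centre at table height, axes as the press's. At the start it is out, at x -120 mm of the press; fully in, it is under the screw. Moved by the crank only; it carries the post along
- pad (a point): centre of the top of the round pad on the bed, 50 mm above the table: the post's foot belongs here, wholly on the pad
- crank (a joint): angle of the crank about its vertical axis: 0 at the start, grows anticlockwise seen from above, stop at 2.0 rad (bed fully in). It rolls the bed in by 60 mm per radian. It stays where it is left; 3 to 6 N at the grip turns it. Jerks topple the post: the bed's acceleration must stay under 1 m/s2
- crank_axis (a point): point on the crank's vertical axis, 117 mm above the table, level with the grip hinge. The flat steel crank arm (16 mm wide, top 100 mm above the table, its hub disc's top 101 mm) points to the press's -x at crank angle 0; the grip hinge is 85 mm from this axis
- grip (a joint): fold angle of the crank grip (slim steel stem with a black ball at its end) about the horizontal hinge at the arm's outer end: 0 lying flat on the arm with its ball towards the crank axis, pi/2 (1.571) upright = working position (stop). It starts between 0 and 0.3 and stays where it is left; its stiff hinge takes about 0.12 N m
- grip_hinge (a point): hinge of the grip, on the grip's own centre line at its foot, 117 mm above the table, at the outer end of the crank arm (there 30 mm wide). The grip's stem is a round bar 12 mm in diameter
- grip_ball (a point): centre of the black ball, 26 mm in diameter, at the free end of the crank grip, 70 mm from the hinge; lying flat it is 15 mm from the crank axis, upright it is 187 mm above the table
- jar: bystander: jar with white cap, 66 mm diameter, 85 mm high, standing beside the press near its left column; origin at the centre of its underside
- bottle: bystander: white plastic bottle, 64 mm diameter, 190 mm high, standing; origin at the centre of its underside
- hammer: bystander: hammer lying on the table; origin on its underside
Not all that is in view belongs to the job. What is shaped like the tall_post but pink or red is not meant.

How it is judged (in metres and radians):
On the way, in this order (a step that is already met when the one before it is completed fails the run):
1. the tall post stands upright and still on the pad, released, with the bed still out (angle between tall_post's own z axis and vertical below 0.05 rad and horizontal distance between tall_post and pad below 0.011 m and z of tall_post in the frame of bed_plate between 0.046 and 0.053 m and contact force between the fingers and tall_post below 0.1 N and linear speed of tall_post below 0.01 m/s and angular speed of tall_post below 0.1 rad/s and x of pad in the frame of press below -0.11 m), for 0.4 s.
2. the crank grip is swung upright, before the bed is rolled in (value of joint grip above 1.4 rad and x of pad in the frame of press below -0.09 m), for 0.1 s.
3. the bed is rolled in with the grip upright (x of pad in the frame of press above -0.007 m and value of joint grip above 1.3 rad), for 0.2 s.
At the end, for the whole second after the job is handed in: the tall post stands on the pad within 3 degrees of vertical, its foot within 11 mm of the pad's centre, untouched and still; the bed is rolled in to more than 113 mm of its 120 mm; the crank grip is upright (above 1.3 rad) and the crank at rest; the short post is still in its rest (all of step 3 and angle between tall_post's own z axis and vertical below 0.05 rad and horizontal distance between tall_post and pad below 0.011 m and z of tall_post in the frame of bed_plate between 0.046 and 0.053 m and contact force between the fingers and tall_post below 0.1 N and linear speed of tall_post below 0.01 m/s and angular speed of tall_post below 0.1 rad/s and velocity of joint crank below 0.05 rad/s and distance of short_post from where it was at the start of the episode below 0.015 m).
It fails at once if the post falls over or is laid down (more than 55 degrees from vertical) (angle between tall_post's own z axis and vertical above 0.96 rad).
It fails at once if the post is dropped or slammed on the bed (over 70 N) (contact force between tall_post and bed_plate above 70 N).
It fails at once if the robot pushes the bed itself (over 5 N) (contact force between any of the fingers, the arm and bed_plate above 5 N).
It fails at once if the short post, the jar, the bottle or the hammer is moved by more than 15 mm (distance of any of short_post, jar, bottle, hammer from where it was at the start of the episode above 0.015 m).
It also fails if it takes over 72 s, if anything falls off the work surface, if the arm or the gripper's body presses on something with over 40 N, if the wrist force passes 120 N, or if a joint passes its speed limit or range.

## Working session

There is one attempt and no reset: what is moved stays moved. The work goes in short steps, Python scripts to look and compute and a tool call to move; the robot and the scene stay as the last step left them, time stands still between calls to the robot, and variables do not carry over. Pictures are saved under pics/ and viewed, at most 10 in all, crops included, and the job is handed in when it is done.

Besides the shell and the picture viewer there is one more tool, called after "Emit:" as name(argument=value, ...) on one line, values as JSON. step_arm: Moves the arm, as the interface text tells. Its arguments: {"type":"object","properties":{"targets":{"type":"string"},"claw":{"type":"number"}},"required":["targets"]}

```bash
mkdir -p pics
python3 - <<'E'
from station import sense,cams,r
import cv2,pickle
s=sense();print({k:s[k] for k in('time_s','tcp_pos','ee_rot','gripper_width','wrist_force')})
d={}
for n in('scene','top','wrist'):
    c=cams.capture(n);d[n]=c;cv2.imwrite(f'pics/{n}0.png',c['frame'])
    print(n,{k:v for k,v in c.items() if k!='frame'})
pickle.dump(d,open('c0.pkl','wb'))
E
```

```text
{'time_s': 0.0, 'tcp_pos': array([0.16400139, 0.60248227, 0.221456  ]), 'ee_rot': array([[ 9.64825467e-01, -2.62890792e-01, -4.98766626e-04],
       [-2.62891254e-01, -9.64823130e-01, -2.12524741e-03],
       [ 7.74863974e-05,  2.18161421e-03, -9.99997617e-01]]), 'gripper_width': 1.0004581662229408, 'wrist_force': array([ 0.35850838,  0.02235472, -0.67547711])}
scene {'vertical_fov': 48.22299078088599, 'cx': 256.87218892009673, 'cy': 190.15790540534857, 'eye': array([ 1.36119367, -0.29664429,  0.93930731]), 'rotation': array([[ 0.35399066,  0.62488961, -0.69584739],
       [ 0.93522137, -0.23079795,  0.26850196],
       [ 0.00718393, -0.74581853, -0.66611044]])}
top {'vertical_fov': 53.5741717689138, 'cx': 261.1135536420662, 'cy': 189.26388207276275, 'eye': array([0.3379287 , 0.05713565, 1.34003643]), 'rotation': array([[-0.01077832, -0.99073248,  0.13539935],
       [-0.99960453,  0.00715829, -0.02719442],
       [ 0.02597317, -0.13563892, -0.99041783]])}
wrist {'vertical_fov': 63.57469366013205, 'cx': 254.6129013069813, 'cy': 195.80500479297018, 'tool_from_camera': array([[-7.33838842e-04, -9.57820291e-01, -2.87366928e-01,
         7.93037609e-02],
       [ 9.99999587e-01, -5.48987340e-04, -7.23838776e-04,
         3.82067838e-05],
       [ 5.35546661e-04, -2.87367341e-01,  9.57820299e-01,
        -1.61858546e-01],
       [ 0.00000000e+00,  0.00000000e+00,  0.00000000e+00,
         1.00000000e+00]])}
```

View pics/scene0.png

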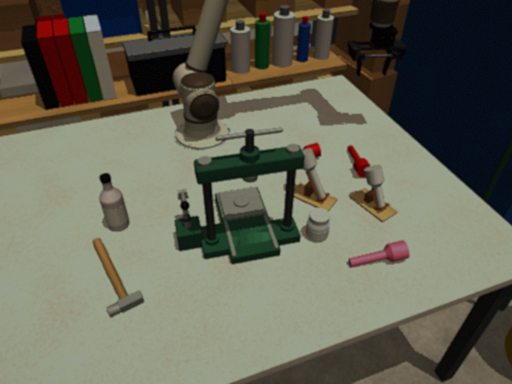

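View pics/top0.png

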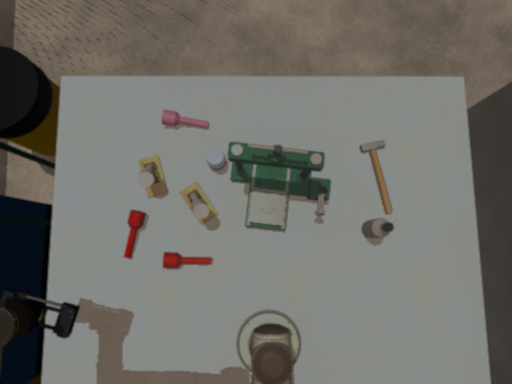

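Run:
```python
import cv2,pickle,numpy as np
d=pickle.load(open('c0.pkl','rb'))
s=d['scene']['frame'];t=d['top']['frame']
R=lambda im,x,y,w,h,k:cv2.resize(im[y:y+h,x:x+w],(w*k,h*k),interpolation=cv2.INTER_CUBIC)
a=R(s,285,135,130,100,3)  # 390x300
b=R(t,130,145,100,100,3)
c=R(s,165,175,130,100,3)
e=R(t,230,135,110,100,3)
cv2.imwrite('pics/crop1.png',np.vstack([np.hstack([a,cv2.resize(b,(390,300))*0+np.pad(b,((0,0),(0,90),(0,0)))]),np.hstack([c,np.pad(e,((0,0),(0,60),(0,0)))])]))
```

```text
(no output)
```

View pics/crop1.png

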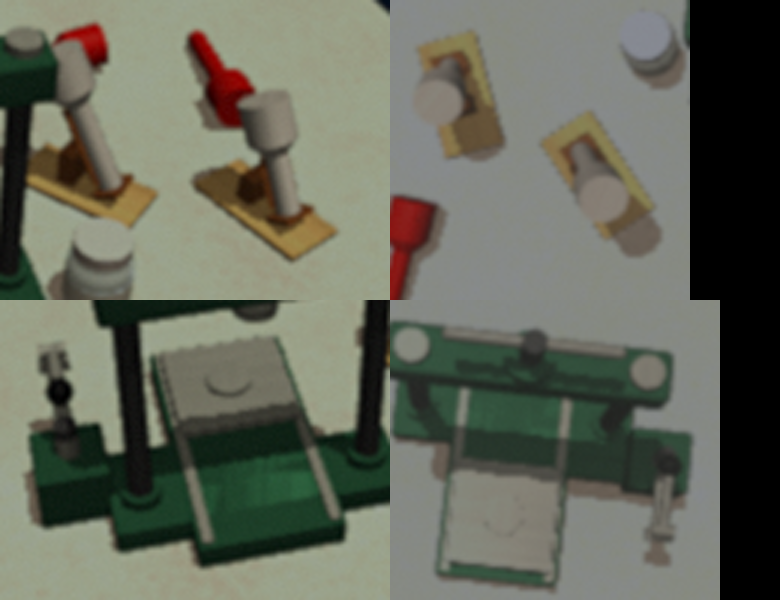

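The leaning posts are at top px (201,211) and (148,178). The one at (201,211), nearer the press, has the clearly longer shaft, so it is the tall_post. The red and pink ones are decoys. The crank hub and ball are at top px (323,189) and the hinge at (320,212), so the grip is folded.

```bash
cat > h.py <<'E'
import numpy as np,pickle
from scipy.optimize import least_squares
def proj(c,P):
    P=np.atleast_2d(P);q=(P-c['eye'])@c['rotation']
    f=c['frame'].shape[0]/2/np.tan(np.radians(c['vertical_fov']/2))
    return np.c_[c['cx']+f*q[:,0]/q[:,2],c['cy']+f*q[:,1]/q[:,2]]
def atz(c,uv,z):
    f=c['frame'].shape[0]/2/np.tan(np.radians(c['vertical_fov']/2))
    d=c['rotation']@np.array([(uv[0]-c['cx'])/f,(uv[1]-c['cy'])/f,1])
    return c['eye']+d*(z-c['eye'][2])/d[2]
def wristcam(c,s):
    T=c['tool_from_camera'];c=dict(c);R=np.array(s['ee_rot'])
    c['rotation']=R@T[:3,:3];c['eye']=R@T[:3,3]+s['tcp_pos'];return c
def fit2(x,P):  # x,y,yaw
    c,s=np.cos(x[2]),np.sin(x[2]);P=np.array(P,float)
    return np.c_[x[0]+c*P[:,0]-s*P[:,1],x[1]+s*P[:,0]+c*P[:,1],P[:,2]]
E
python3 - <<'E'
from h import *
d=pickle.load(open('c0.pkl','rb'));t=d['top'];s=d['scene']
b=lambda x,y:(130+(x-390)/3,145+y/3); e=lambda x,y:(230+(x-390)/3,135+(y-300)/3); c=lambda x,y:(165+x/3,175+(y-300)/3); a=lambda x,y:(285+x/3,135+y/3)
T=[((0,.11,.308),e(412,344)),((0,-.11,.308),e(648,372)),((-.075,-.205,.065),e(688,493)),((-.005,-.205,.065),e(691,434)),((-.195,.07,.03),e(437,576)),((-.195,-.07,.03),e(553,584))]
S=[((-.06,-.06,.045),c(185,430)),((-.06,.06,.045),c(298,405)),((-.18,-.06,.045),c(152,355)),((-.18,.06,.045),c(278,338)),((.075,-.07,.03),c(202,562)),((.075,.07,.03),c(343,532))]
f=lambda x:np.r_[(proj(t,fit2(x,[p for p,_ in T]))-[q for _,q in T]).ravel(),(proj(s,fit2(x,[p for p,_ in S]))-[q for _,q in S]).ravel()]
r=least_squares(f,[.5,0,0]);print('press',r.x,np.degrees(r.x[2]));print(r.fun.reshape(-1,2).round(1).tolist())
for n,p in(('pad',(-.12,0,.05)),('axis',(-.04,-.17,.117)),('hinge',(-.125,-.17,.117))):print(n,fit2(r.x,[p]).round(4))
print('hub/ball top img',atz(t,e(668,463),.117),'hinge',atz(t,e(660,530),.117))
for nm,cs,ht in(('A',[(541,145),(590,110),(655,207),(606,240)],(603,198)),('B',[(418,45),(475,31),(503,148),(447,158)],(439,102))):
    P=[(.07,.035,.008),(.07,-.035,.008),(-.07,-.035,.008),(-.07,.035,.008)]
    g=[b(*q) for q in cs]
    best=None
    for y0 in np.arange(-3,3,1):
        k=least_squares(lambda x:(proj(t,fit2(x,P))-g).ravel(),[.5,.2,y0])
        for Q in(P,): pass
        if best is None or k.cost<best.cost:best=k
    print(nm,best.x,np.degrees(best.x[2])%360,best.cost,'top',atz(t,b(*ht),.152))
    print('  scene px of top',proj(s,atz(t,b(*ht),.152)))
E
```

```text
press [ 0.57924671 -0.01551768 -0.12755532] -7.30838129896023
[[0.0, -1.0], [-0.1, -0.8], [0.1, -0.8], [1.0, -1.3], [-0.9, -2.3], [0.9, -0.2], [-1.6, 0.5], [0.7, 2.3], [2.5, -1.4], [-2.0, -1.4], [-1.8, -4.1], [1.1, -3.1]]
pad [[ 4.602e-01 -3.000e-04  5.000e-02]]
axis [[ 0.5179 -0.179   0.117 ]]
hinge [[ 0.4336 -0.1682  0.117 ]]
hub/ball top img [ 0.50344997 -0.17721832  0.117     ] hinge [ 0.43062871 -0.16616038  0.117     ]
A [0.47161937 0.23774707 0.59881315] 34.30946609760345 0.5792519955398988 top [0.43332334 0.21267287 0.152     ]
  scene px of top [[303.55503053 153.99050204]]
B [0.56745717 0.39941329 0.2529968 ] 14.495648934116865 1.3355108089490462 top [0.53548627 0.38478622 0.152     ]
  scene px of top [[370.42712213 161.35909976]]
```

Emit:
step_arm(targets="3.08 2.47 -0.3 0;3.08 2.47 -0.3 0;3.08 2.47 -0.3 0;3.08 2.47 -0.3 0;3.08 2.47 -0.3 0;3.08 2.47 -0.3 0;3.08 2.47 -0.3 0;3.08 2.47 -0.3 0;3.08 2.47 -0.3 0;3.08 2.47 -0.3 0;3.08 2.47 -0.3 0;3.08 2.47 -0.3 0")

```text
time_s: 1.15
tcp_pos: [0.4435, 0.2181, 0.2587]
ee_rot: [[0.965, -0.262, 0.0], [-0.262, -0.965, 0.0], [-0.0, -0.0, -1.0]]
wrist_force: [0.2, 0.5, -0.3]
gripper_width: 0.999
gripper_force: 0.0
```

Emit:
step_arm(targets="0 0 0 7;0 0 0 7;0 0 0 7;0 0 0 7;0 0 0 7;0 0 0 7;0 0 0 7;0 0 0 7;0 0 0 7;0 0 0 7;0 0 0 7;0 0 0 7")

```text
time_s: 2.15
tcp_pos: [0.4427, 0.2198, 0.2583]
ee_rot: [[-0.166, -0.986, -0.001], [-0.986, 0.166, -0.0], [0.0, 0.001, -1.0]]
wrist_force: [-0.7, 0.4, 0.1]
gripper_width: 0.999
gripper_force: 0.0
```

Emit:
step_arm(targets="0 0 0 7;0 0 0 7;0 0 0 7;0 0 0 7;0 0 0 7;0 0 0 7;0 0 0 4.5")

```text
time_s: 2.73
tcp_pos: [0.4427, 0.2198, 0.2583]
ee_rot: [[-0.829, -0.559, -0.001], [-0.559, 0.829, -0.0], [0.001, 0.0, -1.0]]
wrist_force: [1.1, -0.4, 0.3]
gripper_width: 0.999
gripper_force: 0.0
```

Run:
```python
from h import *
from station import sense,cams
import cv2
s=sense();c=wristcam(cams.capture('wrist'),s);pickle.dump(c,open('w1.pkl','wb'))
print(s['tcp_pos'],np.degrees(np.arctan2(s['ee_rot'][1][0],s['ee_rot'][0][0])),s['joints'],s['time_s'],s['gripper_width'])
im=cv2.resize(c['frame'],None,fx=1.5,fy=1.5)
cv2.imwrite('pics/w1.png',im)
print(proj(c,[[.4333,.2127,.152],[.4994,.2578,.0134]])*1.5)
```

```text
[0.44266993 0.21981676 0.25826426] -146.03932690216945 [ 4.52641353e+01  7.72058013e+00 -1.39300059e+01 -1.22928252e-02
 -6.83872357e+01 -1.01298932e+02] 2.7333 0.9985474090058587
[[381.07664152 272.21741644]
 [381.92027237 319.57616929]]
```

View pics/w1.png

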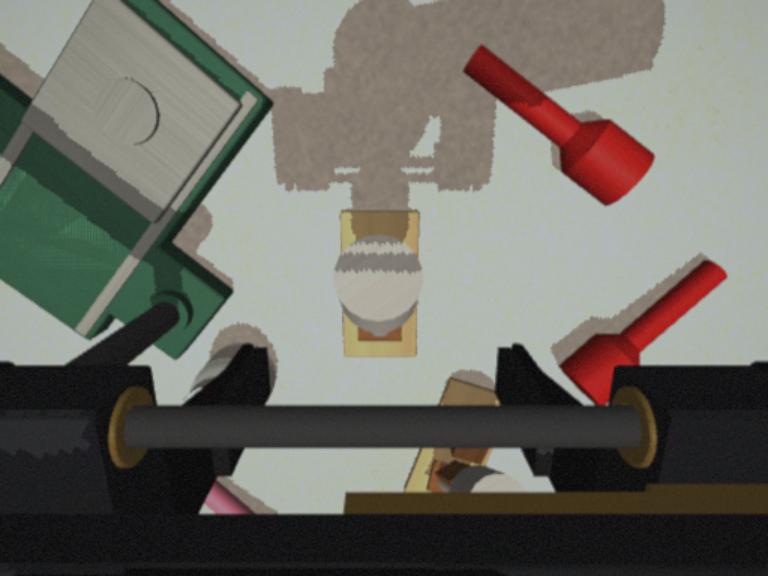

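Run:
```python
from h import *
c=pickle.load(open('w1.pkl','rb'));A=lambda u,v,z:atz(c,(u/1.5,v/1.5),z).round(4)
print('top',A(378,278,.1525))
print('plate corner',A(240,105,.045),fit2([.5792,-.0155,-.12755],[(-.18,.06,.045)]))
print('plate corner2',A(158,218,.045),fit2([.5792,-.0155,-.12755],[(-.06,.06,.045)]))
th=np.arange(0,6.28,.785)
print(proj(c,np.c_[.4602+.023*np.cos(th),-.0003+.023*np.sin(th),0*th+.05])*1.5)
print('rest corners',A(341,210,.008),A(418,210,.008),A(343,356,.008),A(416,356,.008))
```

```text
top [0.4372 0.2131 0.1525]
plate corner [0.4074 0.0674 0.045 ] [[0.40829449 0.06690939 0.045     ]]
plate corner2 [0.5184 0.0537 0.045 ] [[0.52731967 0.05164486 0.045     ]]
[[110.74680891 140.03155635]
 [134.25467319 144.8709472 ]
 [151.76324654 131.30741782]
 [153.17421775 106.71347207]
 [137.08903044  85.22282616]
 [112.76272709  79.99514369]
 [ 95.02437146  94.34622183]
 [ 94.3948888  119.28209733]]
rest corners [0.4363 0.172  0.008 ] [0.3985 0.2282 0.008 ] [0.5529 0.2486 0.008 ] [0.5136 0.307  0.008 ]
```

Emit:
step_arm(targets="-0.2 -0.2 1.2 0;0 0 1.2 0;0 0 1.2 0;0 0 1.2 0;0 0 1.2 0;0 0 1.2 0;0 0 1.2 0;0 0 1.2 0;0 0 1.2 0;0 0 1.2 0;0 0 1.2 0;0 0 1.2 0")

```text
time_s: 3.78
tcp_pos: [0.4456, 0.2194, 0.1139]
ee_rot: [[-0.825, -0.565, -0.0], [-0.565, 0.825, -0.0], [0.0, -0.0, -1.0]]
wrist_force: [0.3, -0.1, 0.7]
gripper_width: 0.996
gripper_force: 0.0
```

Emit:
step_arm(targets="0 0 0 0;0 0 0 0;0 0 0 0;0 0 0 0;0 0 0 0;0 0 0 0;0 0 0 0;0 0 0 0", claw=4.8)

```text
time_s: 4.45
tcp_pos: [0.4461, 0.2193, 0.1151]
ee_rot: [[-0.826, -0.563, 0.001], [-0.563, 0.826, -0.0], [-0.001, -0.001, -1.0]]
wrist_force: [1.3, -2.1, 2.3]
gripper_width: 0.59
gripper_force: 29.9
```

Emit:
step_arm(targets="0.1 0 -0.2 0;-0.5 0 -0.29 0;-0.55 0 -0.26 0;-0.55 0 -0.23 0;-0.55 0 -0.22 0;0 0 0 0;0 0 0 0")

```text
time_s: 5.03
tcp_pos: [0.4624, 0.2309, 0.1264]
ee_rot: [[-0.826, -0.563, -0.001], [-0.563, 0.826, -0.001], [0.001, -0.0, -1.0]]
wrist_force: [-1.7, -0.5, 0.1]
gripper_width: 0.589
gripper_force: 30.0
```

Run:
```python
from h import *
from station import sense,cams
import cv2
s=sense();print(s['tcp_pos'],s['moment'],s['wrist_force'])
c=cams.capture('scene')['frame'][130:220,285:405];w=cams.capture('wrist')['frame']
cv2.imwrite('pics/p2.png',np.hstack([cv2.resize(c,(512,384),interpolation=cv2.INTER_CUBIC)[:, :400],w[:,56:456]]))
```

```text
[0.46238226 0.23085167 0.12642939] [-0.15334563  0.55606299  0.05580804] [-1.70434039 -0.54880608  0.0845795 ]
```

View pics/p2.png

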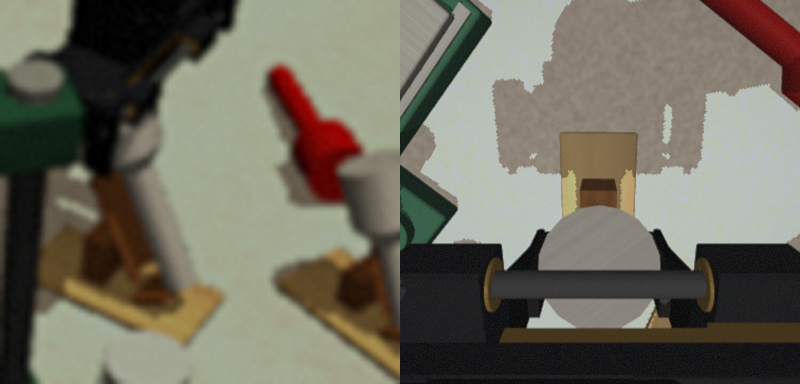

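```bash
cat >> h.py <<'E'
def headtilt(c,s,sg=.137,off=.019):
    """top-circle centre pixels for tilts along tool x"""
    R=np.array(s['ee_rot']);g=np.array(s['tcp_pos'])-off*R[:,2]
    for th in range(-10,41,5):
        a=np.radians(th);ax=R@np.array([np.sin(a),0,-np.cos(a)]);t=g+(.16-sg)*ax
        # extreme points of top rim along tool x and tool y
        u=np.cross(R[:,1],ax);P=np.array([t,t+.026*u,t-.026*u,t+.026*R[:,1]])
        print(th,proj(c,P).round(0).astype(int).tolist())
E
python3 - <<'E'
from h import *
from station import sense,cams
import cv2
s=sense();cc=cams.capture('wrist');cv2.imwrite('pics/w3.png',cc['frame']);headtilt(wristcam(cc,s),s)
sc=cams.capture('scene')
R=np.array(s['ee_rot']);g=np.array(s['tcp_pos'])-.019*R[:,2]
for th in(0,10,20,30):
    a=np.radians(th);ax=R@np.array([np.sin(a),0,-np.cos(a)]);print(th,((proj(sc,[g-.137*ax,g-.022*ax])-[285,130])*[4.267,4.267]).round(0).tolist())
E
```

```text
-10 [[255, 296], [255, 336], [255, 248], [313, 296]]
-5 [[255, 292], [255, 337], [255, 241], [313, 292]]
0 [[255, 288], [255, 337], [255, 234], [314, 288]]
5 [[255, 284], [255, 336], [255, 228], [314, 284]]
10 [[255, 280], [255, 335], [255, 222], [314, 280]]
15 [[255, 276], [255, 334], [255, 217], [314, 276]]
20 [[255, 271], [255, 331], [255, 212], [314, 271]]
25 [[255, 266], [255, 328], [255, 208], [314, 266]]
30 [[255, 262], [255, 325], [255, 204], [314, 262]]
35 [[255, 257], [255, 320], [255, 201], [314, 257]]
40 [[255, 253], [255, 315], [255, 199], [313, 253]]
0 [[102.0, 271.0], [116.0, 152.0]]
10 [[130.0, 281.0], [121.0, 154.0]]
20 [[158.0, 287.0], [126.0, 154.0]]
30 [[186.0, 289.0], [130.0, 154.0]]
```

Emit:
step_arm(targets="0.4 0 -0.7 0;0.3 0 -1.0 0;0 0 -1.5 0;0 0 -1.5 0;0 0 -1.5 -4;0 0 -1.5 -6;0 0 -1.5 -7;0 0 -1.5 -7;0 0 -1.5 -7;0 0 -1.5 -7;0 0 -0.8 -7;0 0 0 -7")

```text
time_s: 6.23
tcp_pos: [0.4579, 0.2276, 0.2752]
ee_rot: [[-0.059, -0.998, 0.006], [-0.998, 0.059, 0.004], [-0.005, -0.005, -1.0]]
wrist_force: [-0.0, -0.3, -3.8]
gripper_width: 0.588
gripper_force: 30.0
```

Emit:
step_arm(targets="0 0 0 -7;0 0 0 -7;0 0 0 -7;0 0 0 -7;0 0 0 -7;0 0 0 -7;0 0 0 -7;0 0 0 -7;0 0 0 -7;0 0 0 -7;0 0 0 -7;0 0 0 -7")

```text
time_s: 7.23
tcp_pos: [0.4568, 0.227, 0.2726]
ee_rot: [[0.987, -0.163, 0.002], [-0.163, -0.987, 0.001], [0.001, -0.002, -1.0]]
wrist_force: [-0.0, 0.0, -3.2]
gripper_width: 0.588
gripper_force: 30.0
```

Emit:
step_arm(targets="0 0 0 -7;0 0 0 -7;0 0 0 -7;0 0 0 -7;0 0 0 -7;0 0 0 -7;0 0 0 -7;0 0 0 -7;0 0 0 -7;0 0 0 -7;0 0 0 -7;0 0 0 -7")

```text
time_s: 8.23
tcp_pos: [0.4568, 0.2271, 0.2726]
ee_rot: [[0.265, 0.964, 0.002], [0.964, -0.265, 0.002], [0.002, 0.001, -1.0]]
wrist_force: [-0.7, -0.6, -3.7]
gripper_width: 0.593
gripper_force: 30.0
```

Run:
```python
from h import *
from station import sense,cams
import cv2
s=sense();cc=cams.capture('wrist');cv2.imwrite('pics/w4.png',cc['frame']);c=wristcam(cc,s);pickle.dump(c,open('w4.pkl','wb'))
print(s['time_s'],s['tcp_pos'],np.degrees(np.arctan2(s['ee_rot'][1][0],s['ee_rot'][0][0])),s['joints'],s['wrist_force'],s['moment'])
headtilt(c,s)
```

```text
8.2333 [0.45682299 0.22705986 0.27261835] 74.6173603049813 [ 4.46851756e+01  8.73770564e+00 -1.06281199e+01  1.48732013e-03
 -7.05009249e+01  1.19931622e+02] [-0.69730348 -0.5991531  -3.74042056] [-0.06692562 -0.06581084  0.03785642]
-10 [[254, 296], [254, 336], [254, 249], [312, 296]]
-5 [[254, 293], [254, 337], [254, 242], [313, 293]]
0 [[254, 289], [254, 337], [254, 235], [313, 289]]
5 [[254, 285], [254, 337], [254, 229], [313, 285]]
10 [[254, 281], [254, 336], [254, 223], [313, 281]]
15 [[254, 276], [254, 334], [254, 217], [313, 276]]
20 [[254, 272], [254, 332], [254, 212], [313, 272]]
25 [[254, 267], [254, 329], [254, 208], [313, 267]]
30 [[254, 262], [254, 325], [254, 205], [313, 262]]
35 [[254, 258], [254, 321], [254, 202], [313, 258]]
40 [[254, 253], [254, 315], [254, 199], [312, 253]]
```

View pics/w4.png

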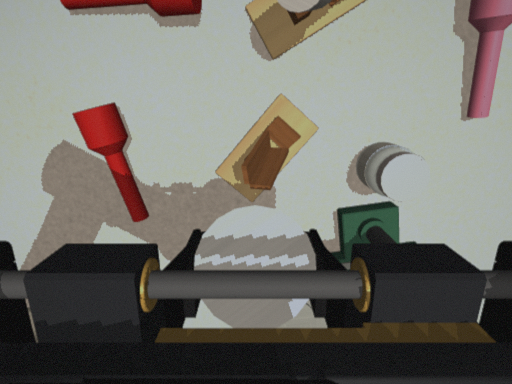

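Run:
```python
from h import *
c=pickle.load(open('w4.pkl','rb'))
X=[.578,-.014,-.1274]
print(proj(c,fit2(X,[(-.04,.14,.03),(.04,.14,.03)])), atz(c,(338,208),.03),atz(c,(398,203),.03),fit2(X,[(-.04,.14,.03),(.04,.14,.03)]))
print('jar',atz(c,(403,176),.085))
```

```text
[[341.89755274 213.45260093]
 [400.06800835 205.68636774]] [0.5524331  0.13924546 0.03      ] [0.63325678 0.12442369 0.03      ] [[0.55611197 0.12994761 0.03      ]
 [0.63546361 0.11978316 0.03      ]]
jar [0.62224072 0.17991876 0.085     ]
```

Emit:
step_arm(targets="0 0 0 -4;0 0 0 -4;-0.8 0 0 0;-1.3 0 0 0;-1.5 0 0 0;-1.5 0 0.3 0;-1.0 0 0.6 0;-0.4 0 1 0;0 0 1.2 0;0 0 1.2 0;0 0 1.2 0;0 0 1.2 0")

```text
time_s: 9.28
tcp_pos: [0.4478, 0.1613, 0.2037]
ee_rot: [[0.136, 0.991, -0.0], [0.991, -0.136, 0.0], [0.0, -0.0, -1.0]]
wrist_force: [-0.7, 0.5, -3.5]
gripper_width: 0.588
gripper_force: 30.0
```

Emit:
step_arm(targets="0 0 1.2 0;0 0 1.2 0;0 0 1.2 0;0 0 1.2 0;0 0 1.2 0;0 0 1.1 0;0 0 0.9 0;0 0 0.7 0;0 0 0.3 0;0 0 0.1 0;0 0 0 0;0 0 0 0")

```text
time_s: 10.28
tcp_pos: [0.4485, 0.1628, 0.1141]
ee_rot: [[0.134, 0.991, 0.001], [0.991, -0.134, 0.001], [0.001, 0.001, -1.0]]
wrist_force: [0.2, 0.2, -3.5]
gripper_width: 0.591
gripper_force: 30.0
```

Emit:
step_arm(targets="-0.4 0 0 0;-0.4 0 -0.1 0;-0.53 0 -0.27 0;-0.53 0 -0.27 0;-0.55 0 -0.22 0;-0.55 0 -0.22 0;-0.57 0 -0.17 0;-0.57 0 -0.17 0;0 0 0 0;0 0 0 0")

```text
time_s: 11.12
tcp_pos: [0.4444, 0.1236, 0.1298]
ee_rot: [[0.135, 0.991, 0.005], [0.991, -0.135, 0.005], [0.005, 0.005, -1.0]]
wrist_force: [-1.4, 5.5, 3.2]
gripper_width: 0.59
gripper_force: 30.0
```

```bash
cat > tilt.py <<'E'
from h import *
from station import sense,cams
import cv2,sys
s=sense();cc=cams.capture('wrist');f=cc['frame'];cv2.imwrite('pics/%s.png'%sys.argv[1],f);c=wristcam(cc,s)
print(s['time_s'],s['tcp_pos'],s['wrist_force'])
# far rim of head top: gradient along column strip
g=cv2.cvtColor(f,cv2.COLOR_BGR2GRAY)[:,244:264].mean(1)
print('profile',[(v,int(g[v])) for v in range(196,262,3)])
headtilt(c,s)
E
python3 tilt.py w5
```

```text
11.1167 [0.44439146 0.12357286 0.12981423] [-1.3640179   5.49284046  3.17728666]
profile [(196, 129), (199, 128), (202, 128), (205, 128), (208, 127), (211, 174), (214, 185), (217, 184), (220, 184), (223, 184), (226, 184), (229, 184), (232, 185), (235, 154), (238, 134), (241, 135), (244, 135), (247, 135), (250, 135), (253, 142), (256, 183), (259, 175)]
-10 [[254, 296], [254, 336], [254, 249], [312, 296]]
-5 [[254, 293], [254, 337], [254, 242], [313, 293]]
0 [[254, 289], [254, 337], [254, 235], [313, 289]]
5 [[254, 285], [254, 337], [254, 228], [313, 285]]
10 [[254, 281], [254, 336], [254, 223], [313, 280]]
15 [[254, 276], [254, 334], [254, 217], [313, 276]]
20 [[254, 271], [254, 332], [254, 212], [313, 271]]
25 [[254, 267], [254, 329], [254, 208], [313, 267]]
30 [[254, 262], [254, 325], [254, 205], [313, 262]]
35 [[254, 258], [254, 321], [254, 202], [313, 258]]
40 [[254, 253], [254, 315], [254, 199], [312, 253]]
```

Emit:
step_arm(targets="-0.5 0 -0.13 0;-0.5 0 -0.12 0;-0.5 0 -0.1 0;-0.5 0 -0.08 0;-0.5 0 -0.06 0;-0.4 0 -0.03 0;0 0 0 0;0 0 0 0")

```text
time_s: 11.83
tcp_pos: [0.4416, 0.095, 0.1374]
ee_rot: [[0.134, 0.991, 0.008], [0.991, -0.134, 0.004], [0.005, 0.008, -1.0]]
wrist_force: [-4.0, 5.2, 17.0]
gripper_width: 0.587
gripper_force: 29.9
```

```bash
python3 tilt.py w6 | head -2
```

```text
11.8333 [0.44164992 0.09500418 0.13741781] [-4.03997686  5.20951125 17.03183797]
profile [(196, 132), (199, 131), (202, 134), (205, 107), (208, 68), (211, 68), (214, 68), (217, 67), (220, 67), (223, 190), (226, 190), (229, 191), (232, 191), (235, 191), (238, 159), (241, 137), (244, 137), (247, 138), (250, 138), (253, 138), (256, 156), (259, 191)]
```

Emit:
step_arm(targets="0 0 -0.3 0;0 0 -0.3 0;0 0 0 0;0 0 0 0")

```text
time_s: 12.22
tcp_pos: [0.4389, 0.0934, 0.139]
ee_rot: [[0.135, 0.991, 0.001], [0.991, -0.135, 0.001], [0.001, 0.001, -1.0]]
wrist_force: [0.2, 2.6, -3.0]
gripper_width: 0.586
gripper_force: 30.0
```

```bash
python3 tilt.py w7 | head -2
python3 - <<'E'
import cv2,numpy as np
from station import cams
a=cams.capture('scene')['frame'][120:240,210:330]
w=cv2.imread('pics/w7.png')
cv2.imwrite('pics/p7.png',np.hstack([cv2.resize(a,(384,384),interpolation=cv2.INTER_CUBIC),w[:,56:456]]))
E
```

```text
12.2167 [0.4389159  0.0933839  0.13897162] [ 0.15535692  2.62851767 -3.0151847 ]
profile [(196, 133), (199, 135), (202, 108), (205, 73), (208, 69), (211, 69), (214, 69), (217, 69), (220, 69), (223, 152), (226, 192), (229, 191), (232, 191), (235, 188), (238, 169), (241, 137), (244, 137), (247, 137), (250, 138), (253, 138), (256, 145), (259, 191)]
```

View pics/p7.png

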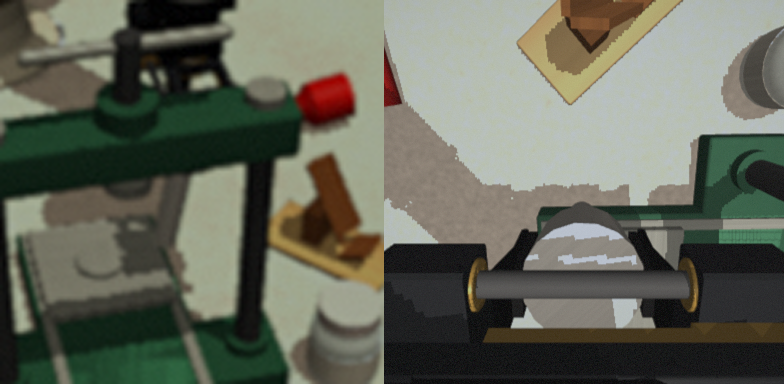

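Run:
```python
from h import *
from station import sense,cams
s=sense();c=wristcam(cams.capture('wrist'),s);R=np.array(s['ee_rot']);g=np.array(s['tcp_pos'])-.019*R[:,2]
for sg in(.137,.131,.125):
  for th in(-5,0,5,10,15):
    a=np.radians(th);ax=R@np.array([np.sin(a),0,-np.cos(a)]);u=np.cross(R[:,1],ax);u*=-np.sign(-u@R[:,0])
    t=g+(.16-sg)*ax;b=g+(.115-sg)*ax
    print(sg,th,'topfar %d topnear %d botfar %d halfw %d'%(*proj(c,[t+.026*u,t-.026*u,b+.026*u])[:,1],proj(c,t+.026*R[:,1])[0,0]-254))
import cv2
g=cv2.cvtColor(cv2.imread('pics/w7.png'),cv2.COLOR_BGR2GRAY)[:,244:264].mean(1)
print([(v,int(g[v])) for v in range(300,345,3)])
```

```text
0.137 -5 topfar 241 topnear 337 botfar 200 halfw 58
0.137 0 topfar 234 topnear 337 botfar 202 halfw 58
0.137 5 topfar 228 topnear 336 botfar 204 halfw 59
0.137 10 topfar 222 topnear 335 botfar 206 halfw 59
0.137 15 topfar 217 topnear 334 botfar 209 halfw 59
0.131 -5 topfar 249 topnear 347 botfar 204 halfw 60
0.131 0 topfar 240 topnear 346 botfar 205 halfw 61
0.131 5 topfar 232 topnear 345 botfar 206 halfw 61
0.131 10 topfar 225 topnear 343 botfar 208 halfw 61
0.131 15 topfar 218 topnear 340 botfar 210 halfw 61
0.125 -5 topfar 257 topnear 358 botfar 209 halfw 63
0.125 0 topfar 247 topnear 357 botfar 209 halfw 64
0.125 5 topfar 237 topnear 355 botfar 209 halfw 64
0.125 10 topfar 228 topnear 352 botfar 210 halfw 64
0.125 15 topfar 220 topnear 348 botfar 211 halfw 64
[(300, 131), (303, 130), (306, 131), (309, 131), (312, 130), (315, 130), (318, 130), (321, 130), (324, 129), (327, 117), (330, 55), (333, 56), (336, 55), (339, 55), (342, 41)]
```

Emit:
step_arm(targets="-0.4 0 0 0;-0.4 0 0 0;-0.4 0 0 0;-0.2 0 0 0;0 0 0 0;0 0 0 0")

```text
time_s: 12.87
tcp_pos: [0.4368, 0.0791, 0.1397]
ee_rot: [[0.135, 0.991, 0.0], [0.991, -0.135, 0.0], [0.0, 0.0, -1.0]]
wrist_force: [-1.9, 3.3, 5.9]
gripper_width: 0.587
gripper_force: 30.0
```

```bash
cat > t2.py <<'E'
from h import *
from station import sense,cams
import cv2,sys
s=sense();f=cams.capture('wrist')['frame'];cv2.imwrite('pics/%s.png'%sys.argv[1],f)
g=cv2.cvtColor(f,cv2.COLOR_BGR2GRAY)[:,244:264].mean(1)
d=np.diff(cv2.GaussianBlur(g[:,None],(1,5),0).ravel())
print(s['time_s'],s['tcp_pos'].round(4),s['wrist_force'].round(1))
print('edges',[(v,int(d[v])) for v in range(195,345) if abs(d[v])>8 and abs(d[v])==max(abs(d[v-2:v+3]))])
E
python3 t2.py w8
```

```text
12.8667 [0.4368 0.0791 0.1397] [-1.9  3.3  5.9]
edges [(228, 35), (239, -16), (257, 16), (262, -13), (269, -28), (298, 18), (327, -22), (342, -10)]
```

Emit:
step_arm(targets="0 0 -0.3 0;-0.3 0 0 0;-0.4 0 0 0;-0.2 0 0 0;0 0 0 0;0 0 0 0")

```text
time_s: 13.42
tcp_pos: [0.4355, 0.0701, 0.1418]
ee_rot: [[0.135, 0.991, -0.0], [0.991, -0.135, -0.0], [-0.0, -0.0, -1.0]]
wrist_force: [-0.1, 3.9, -0.6]
gripper_width: 0.588
gripper_force: 30.0
```

```bash
python3 t2.py w9
```

```text
13.4167 [0.4355 0.0701 0.1418] [-0.1  3.9 -0.6]
edges [(232, 33), (241, -16), (258, 13), (263, -16), (269, -28), (298, 18), (327, -22), (342, -11)]
```

Emit:
step_arm(targets="0.1 0 -0.4 0;0.1 0 -0.7 0;0 0 -1 0;0 0 -1 0;0 0 -1 0;0 0 -0.9 0;0 0 0 3;0 0 0 5;0 0 0 7;0 0 0 7;0 0 0 7;0 0 0 7")

```text
time_s: 14.47
tcp_pos: [0.4351, 0.0717, 0.1921]
ee_rot: [[0.696, 0.718, -0.002], [0.718, -0.696, -0.002], [-0.003, -0.0, -1.0]]
wrist_force: [-0.1, 0.6, -3.0]
gripper_width: 0.588
gripper_force: 30.0
```

Emit:
step_arm(targets="0 0 0 7;0 0 0 7;0 0 0 7;0 0 0 7;0 0 0 7;0 0 0 7;0 0 0 7;0 0 0 7;0 0 0 7;0 0 0 7;0 0 0 7;0 0 0 7")

```text
time_s: 15.47
tcp_pos: [0.4351, 0.0717, 0.1921]
ee_rot: [[0.787, -0.617, -0.002], [-0.617, -0.787, -0.002], [-0.0, 0.003, -1.0]]
wrist_force: [0.2, -0.3, -2.4]
gripper_width: 0.588
gripper_force: 30.0
```

Emit:
step_arm(targets="0 0 0 7;0 0 0 7;0 0 0 7;0 0 0 7;0 0 0 7;0 0 0 7;0 0 0 7;0 0 0 7;0 0 0 4;0 0 0 0")

```text
time_s: 16.3
tcp_pos: [0.4352, 0.0718, 0.192]
ee_rot: [[-0.136, -0.991, -0.002], [-0.991, 0.136, -0.002], [0.002, 0.001, -1.0]]
wrist_force: [0.7, 0.3, -3.8]
gripper_width: 0.588
gripper_force: 30.0
```

```bash
python3 t2.py w10
python3 - <<'E'
from h import *
from station import sense,cams
import cv2
s=sense();print(np.degrees(np.arctan2(s['ee_rot'][1][0],s['ee_rot'][0][0])),s['joints'])
c=wristcam(cams.capture('wrist'),s);pickle.dump(c,open('w10.pkl','wb'))
th=np.arange(0,6.28,.785);print(proj(c,np.c_[.459+.023*np.cos(th),.001+.023*np.sin(th),0*th+.05]).round(0).tolist())
cv2.imwrite('pics/w10b.png',cv2.resize(c['frame'],None,fx=1.5,fy=1.5,interpolation=cv2.INTER_CUBIC))
E
```

```text
16.3 [0.4352 0.0718 0.192 ] [ 0.7  0.3 -3.8]
edges [(232, 20), (269, -35), (298, 28), (327, -26), (342, -12)]
-97.63522611850017 [ 3.06285826e+01  5.54519831e+00 -2.66006109e+01  2.70508408e-02
 -5.79478601e+01 -3.82782224e+01]
[[196.0, 119.0], [206.0, 136.0], [224.0, 140.0], [240.0, 131.0], [244.0, 113.0], [235.0, 96.0], [216.0, 91.0], [200.0, 101.0]]
```

View pics/w10b.png

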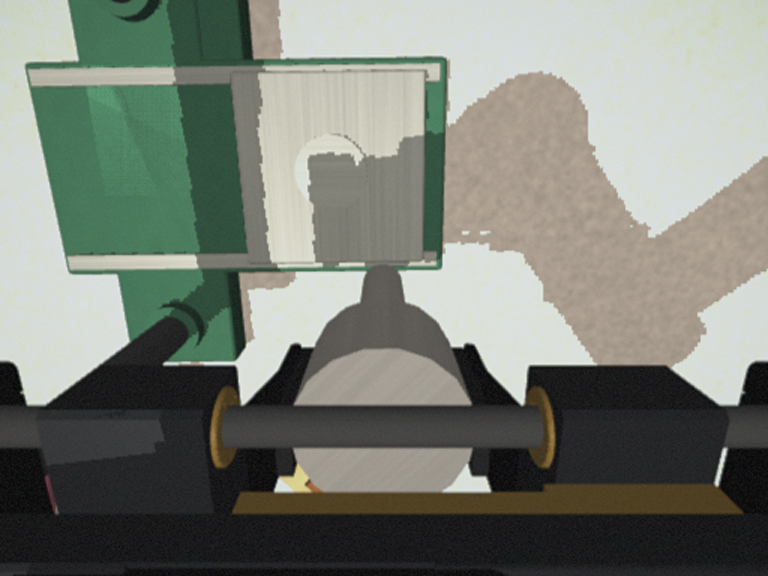

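Run:
```python
from h import *
from station import sense
c=pickle.load(open('w10.pkl','rb'));s=sense();R=np.array(s['ee_rot']);g=np.array(s['tcp_pos'])-.019*R[:,2]
print('pad',atz(c,(331/1.5,170/1.5),.05))
for sg in(.137,.132):
  for th in(-4,-2,0,2,4):
    a=np.radians(th);ax=R@np.array([np.sin(a),0,-np.cos(a)]);u=R@np.array([np.cos(a),0,np.sin(a)])
    f=g-sg*ax
    print(sg,th,proj(c,[f+.012*u,f+.012*R[:,1],f-.012*R[:,1],g+(.16-sg)*ax+.026*u]).round(0).tolist())
```

```text
pad [ 0.45815907 -0.00140719  0.05      ]
0.137 -4 [[255.0, 169.0], [268.0, 181.0], [242.0, 181.0], [255.0, 240.0]]
0.137 -2 [[255.0, 173.0], [268.0, 186.0], [242.0, 186.0], [255.0, 238.0]]
0.137 0 [[255.0, 178.0], [268.0, 191.0], [242.0, 191.0], [255.0, 235.0]]
0.137 2 [[255.0, 183.0], [268.0, 196.0], [242.0, 196.0], [255.0, 232.0]]
0.137 4 [[255.0, 188.0], [268.0, 201.0], [242.0, 201.0], [255.0, 230.0]]
0.132 -4 [[255.0, 170.0], [268.0, 183.0], [242.0, 183.0], [255.0, 247.0]]
0.132 -2 [[255.0, 175.0], [268.0, 187.0], [242.0, 188.0], [255.0, 243.0]]
0.132 0 [[255.0, 180.0], [268.0, 192.0], [242.0, 192.0], [255.0, 240.0]]
0.132 2 [[255.0, 184.0], [268.0, 197.0], [242.0, 197.0], [255.0, 237.0]]
0.132 4 [[255.0, 189.0], [268.0, 202.0], [242.0, 202.0], [255.0, 234.0]]
```

Emit:
step_arm(targets="0 0 0 4;0 0 0 7;0 0 0 7;0 0 0 7;0 0 0 7;0 0 0 7;0 0 0 7;0 0 0 7;0 0 0 7;0 0 0 7;0 0 0 7;0 0 0 7")

```text
time_s: 17.4
tcp_pos: [0.4356, 0.0722, 0.192]
ee_rot: [[-1.0, -0.018, -0.001], [-0.018, 1.0, -0.001], [0.001, -0.001, -1.0]]
wrist_force: [0.6, 0.1, -3.0]
gripper_width: 0.59
gripper_force: 30.0
```

Emit:
step_arm(targets="0 0 0 6;0 0 0 3;-0.2 -0.4 0 0;-0.4 -0.8 0 0;-0.5 -1.1 0 0;-0.5 -1.1 0 0;-0.5 -1.1 0 0;-0.5 -1.1 0 0;-0.4 -0.8 0 0;-0.23 -0.47 0 0;0 0 0 0;0 0 0 0")

```text
time_s: 18.4
tcp_pos: [0.4586, -0.0003, 0.1919]
ee_rot: [[-0.991, 0.135, -0.0], [0.135, 0.991, -0.0], [0.0, -0.0, -1.0]]
wrist_force: [0.6, 0.0, -3.1]
gripper_width: 0.583
gripper_force: 30.0
```

```bash
python3 t2.py w11
```

```text
18.4 [ 4.586e-01 -3.000e-04  1.919e-01] [ 0.6  0.  -3.1]
edges [(231, 17), (269, -31), (298, 25), (327, -23), (342, -11)]
```

Emit:
step_arm(targets="0 0 0.3 0;0 0 0.4 0;0 0 0.4 0;0 0 0.3 0;0 0 0.1 0;0 0 0.1 0;0 0 0.1 0;0 0 0.1 0;0 0 0 0")

```text
time_s: 19.2
tcp_pos: [0.4586, 0.0, 0.1738]
ee_rot: [[-0.991, 0.134, -0.0], [0.134, 0.991, -0.0], [0.0, -0.0, -1.0]]
wrist_force: [1.2, 0.3, -2.7]
gripper_width: 0.589
gripper_force: 30.0
```

Emit:
step_arm(targets="0 0 0.1 0;0 0 0.1 0;0 0 0.1 0;0 0 0 0")

```text
time_s: 19.53
tcp_pos: [0.4585, -0.0, 0.1707]
ee_rot: [[-0.991, 0.135, -0.0], [0.135, 0.991, -0.0], [0.0, -0.0, -1.0]]
wrist_force: [0.1, 0.3, -3.5]
gripper_width: 0.586
gripper_force: 30.0
```

Emit:
step_arm(targets="0 0 0.1 0;0 0 0.1 0;0 0 0 0")

```text
time_s: 19.78
tcp_pos: [0.4585, -0.0, 0.1688]
ee_rot: [[-0.991, 0.135, -0.0], [0.135, 0.991, -0.0], [0.0, -0.0, -1.0]]
wrist_force: [-0.1, -0.0, -4.7]
gripper_width: 0.589
gripper_force: 30.0
```

Emit:
step_arm(targets="0 0 0.1 0;0 0 0.05 0;0 0 0 0")

```text
time_s: 20.03
tcp_pos: [0.4585, 0.0, 0.1673]
ee_rot: [[-0.991, 0.135, -0.0], [0.135, 0.991, -0.0], [0.0, -0.0, -1.0]]
wrist_force: [-0.2, -0.5, -3.1]
gripper_width: 0.587
gripper_force: 30.0
```

Emit:
step_arm(targets="0 0 0.1 0;0 0 0 0;0 0 0 0")

```text
time_s: 20.28
tcp_pos: [0.4586, 0.0, 0.1664]
ee_rot: [[-0.991, 0.134, -0.0], [0.134, 0.991, -0.0], [0.0, -0.0, -1.0]]
wrist_force: [-1.2, 0.5, -3.2]
gripper_width: 0.585
gripper_force: 30.0
```

Emit:
step_arm(targets="0 0 0.1 0;0 0 0 0;0 0 0 0")

```text
time_s: 20.53
tcp_pos: [0.4586, -0.0, 0.1654]
ee_rot: [[-0.991, 0.135, -0.0], [0.135, 0.991, -0.0], [0.0, -0.0, -1.0]]
wrist_force: [0.7, 0.2, -3.8]
gripper_width: 0.586
gripper_force: 30.0
```

```bash
python3 t2.py w12
```

```text
20.5333 [ 0.4586 -0.      0.1654] [ 0.7  0.2 -3.8]
edges [(231, 17), (269, -31), (298, 26), (327, -23), (342, -11)]
```

Emit:
step_arm(targets="0 0 0.1 0;0 0 0.1 0;0 0 0 0")

```text
time_s: 20.83
tcp_pos: [0.4585, -0.0, 0.1632]
ee_rot: [[-0.991, 0.135, -0.001], [0.135, 0.991, -0.0], [0.0, -0.0, -1.0]]
wrist_force: [-0.1, -0.5, -3.3]
gripper_width: 0.592
gripper_force: 30.0
```

Emit:
step_arm(targets="0 0 0.1 0;0 0 0 0;0 0 0 0")

```text
time_s: 21.08
tcp_pos: [0.4586, 0.0, 0.1624]
ee_rot: [[-0.991, 0.134, -0.0], [0.134, 0.991, -0.0], [0.0, -0.0, -1.0]]
wrist_force: [-0.4, -0.5, -3.7]
gripper_width: 0.586
gripper_force: 30.0
```

Emit:
step_arm(targets="0 0 0.1 0;0 0 0 0;0 0 0 0")

```text
time_s: 21.33
tcp_pos: [0.4586, 0.0, 0.1614]
ee_rot: [[-0.991, 0.135, -0.0], [0.135, 0.991, -0.0], [0.0, -0.0, -1.0]]
wrist_force: [-0.5, 0.6, -3.3]
gripper_width: 0.591
gripper_force: 30.0
```

Emit:
step_arm(targets="0 0 0.1 0;0 0 0 0;0 0 0 0")

```text
time_s: 21.58
tcp_pos: [0.4586, 0.0, 0.1604]
ee_rot: [[-0.991, 0.134, -0.0], [0.134, 0.991, 0.0], [0.0, -0.0, -1.0]]
wrist_force: [-0.3, -0.4, -3.9]
gripper_width: 0.586
gripper_force: 30.0
```

Emit:
step_arm(targets="0 0 0.1 0;0 0 0 0;0 0 0 0")

```text
time_s: 21.83
tcp_pos: [0.459, 0.0, 0.1603]
ee_rot: [[-0.991, 0.134, 0.001], [0.134, 0.991, -0.0], [-0.001, -0.0, -1.0]]
wrist_force: [-1.7, -0.3, 4.0]
gripper_width: 0.589
gripper_force: 30.0
```

Emit:
step_arm(targets="0 0 0.1 0;0 0 0 0;0 0 0 0")

```text
time_s: 22.08
tcp_pos: [0.4595, -0.0, 0.1603]
ee_rot: [[-0.991, 0.134, 0.002], [0.134, 0.991, -0.0], [-0.002, -0.0, -1.0]]
wrist_force: [-1.6, 0.2, 8.5]
gripper_width: 0.588
gripper_force: 30.0
```

Emit:
step_arm(targets="0 0 0.1 0;0 0 0 0;0 0 0 0")

```text
time_s: 22.33
tcp_pos: [0.4603, -0.0001, 0.1602]
ee_rot: [[-0.991, 0.133, 0.004], [0.133, 0.991, -0.001], [-0.004, -0.0, -1.0]]
wrist_force: [-3.3, -0.5, 13.6]
gripper_width: 0.588
gripper_force: 30.0
```

```bash
python3 t2.py w13;python3 - <<'E'
from h import *
from station import sense,cams
s=sense();c=wristcam(cams.capture('wrist'),s);R=np.array(s['ee_rot']);g=np.array(s['tcp_pos'])-.019*R[:,2];sg=.1293;print(s['moment'])
import cv2
gr=cv2.cvtColor(c['frame'],cv2.COLOR_BGR2GRAY)[:,250:260].mean(1).astype(int)
print([(v,gr[v]) for v in range(160,245,3)])
for d in(0,.003,.006):
  for th in(-3,0,3,6):
    a=np.radians(th);ax=R@np.array([np.sin(a),0,-np.cos(a)]);u=R@np.array([np.cos(a),0,np.sin(a)]);o=g+d*R[:,0]
    print(d,th,'foot %d botfar %d topfar %d'%tuple(proj(c,[o-sg*ax+.012*u,o+(.115-sg)*ax+.026*u,o+(.16-sg)*ax+.026*u])[:,1]))
E
```

```text
22.3333 [ 4.603e-01 -1.000e-04  1.602e-01] [-3.3 -0.5 13.6]
edges [(232, 18), (269, -31), (298, 26), (327, -24), (342, -11)]
[ 0.01390197  1.13730496 -0.0516296 ]
[(160, np.int64(114)), (163, np.int64(112)), (166, np.int64(110)), (169, np.int64(109)), (172, np.int64(111)), (175, np.int64(101)), (178, np.int64(85)), (181, np.int64(85)), (184, np.int64(85)), (187, np.int64(86)), (190, np.int64(87)), (193, np.int64(87)), (196, np.int64(87)), (199, np.int64(86)), (202, np.int64(86)), (205, np.int64(86)), (208, np.int64(86)), (211, np.int64(86)), (214, np.int64(86)), (217, np.int64(86)), (220, np.int64(86)), (223, np.int64(85)), (226, np.int64(86)), (229, np.int64(86)), (232, np.int64(106)), (235, np.int64(144)), (238, np.int64(142)), (241, np.int64(141)), (244, np.int64(140))]
0 -3 foot 172 botfar 205 topfar 247
0 0 foot 180 botfar 205 topfar 242
0 3 foot 187 botfar 206 topfar 237
0 6 foot 194 botfar 207 topfar 232
0.003 -3 foot 169 botfar 200 topfar 240
0.003 0 foot 176 botfar 200 topfar 235
0.003 3 foot 183 botfar 201 topfar 230
0.003 6 foot 191 botfar 202 topfar 225
0.006 -3 foot 166 botfar 194 topfar 233
0.006 0 foot 173 botfar 195 topfar 228
0.006 3 foot 180 botfar 195 topfar 223
0.006 6 foot 187 botfar 196 topfar 218
```

Emit:
step_arm(targets="0 0 -0.1 0;0 0 -0.1 0;0 0 -0.05 0;0 0 0 0;0 0 0 0")

```text
time_s: 22.85
tcp_pos: [0.4595, 0.0001, 0.1603]
ee_rot: [[-0.991, 0.134, 0.002], [0.134, 0.991, 0.0], [-0.002, 0.0, -1.0]]
wrist_force: [1.6, -1.8, 1.6]
gripper_width: 0.588
gripper_force: 30.0
```

Emit:
step_arm(targets="0 0 0 0;0 0 0 0;0 0 0 0", claw=5.15)

```text
time_s: 23.1
tcp_pos: [0.4579, 0.0001, 0.1594]
ee_rot: [[-0.991, 0.135, -0.002], [0.135, 0.991, 0.0], [0.002, -0.0, -1.0]]
wrist_force: [-1.0, 0.3, 0.5]
gripper_width: 0.594
gripper_force: 0.1
```

Emit:
step_arm(targets="0 0 0 0;0 0 0 0;0 0 0 0", claw=5.25)

```text
time_s: 23.35
tcp_pos: [0.4582, 0.0, 0.1596]
ee_rot: [[-0.991, 0.135, -0.001], [0.135, 0.991, -0.0], [0.001, -0.0, -1.0]]
wrist_force: [1.4, 0.8, 0.7]
gripper_width: 0.607
gripper_force: 0.0
```

Emit:
step_arm(targets="0 0 0 0;0 0 0 0;0 0 0 0", claw=5.4)

```text
time_s: 23.6
tcp_pos: [0.4585, 0.0, 0.1599]
ee_rot: [[-0.991, 0.134, -0.0], [0.134, 0.991, -0.0], [0.0, -0.0, -1.0]]
wrist_force: [0.1, 0.1, -0.1]
gripper_width: 0.614
gripper_force: 0.0
```

```bash
python3 t2.py w14;python3 - <<'E'
from h import *
from station import sense
s=sense();print(s['gripper_width'],s['gripper_force'],s['ee_rot'][:,2])
E
```

```text
23.6 [0.4585 0.     0.1599] [ 0.1  0.1 -0.1]
edges [(236, 17), (269, -31), (298, 25), (327, -23), (342, -11)]
0.6148029954828184 0.0 [-1.23007407e-04  6.11047489e-05 -9.99999991e-01]
```

Emit:
step_arm(targets="0 0 0 0;0 0 0 0;0 0 0 0;0 0 0 0;0 0 -0.3 0;0 0 -0.6 0;0 0 -1 0;0 0 -1.3 0;0 0 -1.3 0;0 0 -1.3 0;0 0 -1.3 0;0 0 -1.3 0", claw=7)

```text
time_s: 24.65
tcp_pos: [0.4587, 0.0, 0.2453]
ee_rot: [[-0.991, 0.134, 0.001], [0.134, 0.991, 0.0], [-0.001, 0.0, -1.0]]
wrist_force: [0.1, 0.1, 0.5]
gripper_width: 0.807
gripper_force: 0.0
```

Run:
```python
from h import *
from station import sense,cams
import cv2
s=sense();c=cams.capture('scene');t=cams.capture('top');w=wristcam(cams.capture('wrist'),s);pickle.dump((c,t,w),open('c15.pkl','wb'))
cv2.imwrite('pics/w15.png',w['frame'])
a=cv2.resize(c['frame'][130:255,165:295],(390,375),interpolation=cv2.INTER_CUBIC)
b=cv2.resize(w['frame'],(410,308))
k=cv2.resize(t['frame'][140:230,230:340],None,fx=3.5,fy=2.5)
cv2.imwrite('pics/p15.png',np.vstack([np.hstack([a,np.pad(b,((0,67),(0,0),(0,0)))]),np.pad(k,((0,0),(0,800-k.shape[1]),(0,0)))]))
print(k.shape)
X=[.5775,-.0145,-.1274]
for n,C in(('scene',c),('top',t)):
  for th in(0,.15,.3):
    l=.085-.07*np.cos(th);print(n,th,proj(C,fit2(X,[(-.04-l,-.17,.117+.07*np.sin(th))])).round(1),proj(C,fit2(X,[(-.125,-.17,.117)])).round(1))
```

```text
(225, 385, 3)
scene 0 [[184.9 207.7]] [[182.2 191.1]]
scene 0.15 [[184.5 204.7]] [[182.2 191.1]]
scene 0.3 [[184.  201.4]] [[182.2 191.1]]
top 0 [[322.4 190. ]] [[320.3 211.3]]
top 0.15 [[322.9 189.8]] [[320.3 211.3]]
top 0.3 [[323.5 190.1]] [[320.3 211.3]]
```

View pics/p15.png

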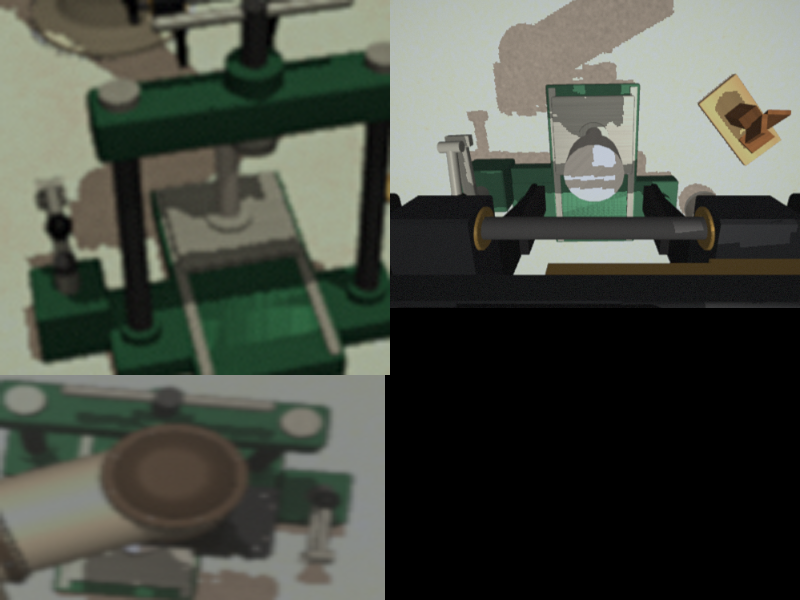

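Emit:
step_arm(targets="0 -1 -0.5 0;0 -2 -0.3 0;0 -2.7 0 0;0 -2.7 0 -5;0 0 0 0;0 0 0 0", claw=5)

```text
time_s: 25.3
tcp_pos: [0.4465, -0.0846, 0.2513]
ee_rot: [[-0.999, 0.051, -0.002], [0.051, 0.999, -0.0], [0.002, -0.0, -1.0]]
wrist_force: [-0.3, 1.0, -0.6]
gripper_width: 0.581
gripper_force: 0.0
```

Emit:
step_arm(targets="0 -1.2 0 0;0 -2.2 0 0;0 -2.2 0 0;0 -2.0 0 0;0 -1.2 0 0;0 0 0 -5;0 0 0 -5;0 0 0 -5;0 0 0 -5;0 0 0 0;0 0 0 0")

```text
time_s: 26.22
tcp_pos: [0.4431, -0.1707, 0.2516]
ee_rot: [[-0.955, -0.295, -0.001], [-0.295, 0.955, 0.0], [0.001, 0.0, -1.0]]
wrist_force: [0.8, -0.6, 0.2]
gripper_width: 0.576
gripper_force: 0.0
```

Run:
```python
from h import *
from station import sense,cams
import cv2
s=sense();w=wristcam(cams.capture('wrist'),s);pickle.dump(w,open('w16.pkl','wb'));print(s['tcp_pos'],s['ee_rot'][:,0],s['joints'])
cv2.imwrite('pics/w16.png',cv2.resize(w['frame'],None,fx=1.5,fy=1.5,interpolation=cv2.INTER_CUBIC))
print(proj(w,[[.5006,-.176,.1275],[.4319,-.1672,.117]])*1.5)
```

```text
[ 0.44311507 -0.17069358  0.25161709] [-9.55476740e-01 -2.95065615e-01  6.94306258e-04] [-1.40657697e+00  5.98883011e+00 -1.69387783e+01 -7.09585265e-03
 -6.71165531e+01 -7.14291920e+01]
[[349.23862333 359.94435941]
 [392.14854577 264.69945245]]
```

View pics/w16.png

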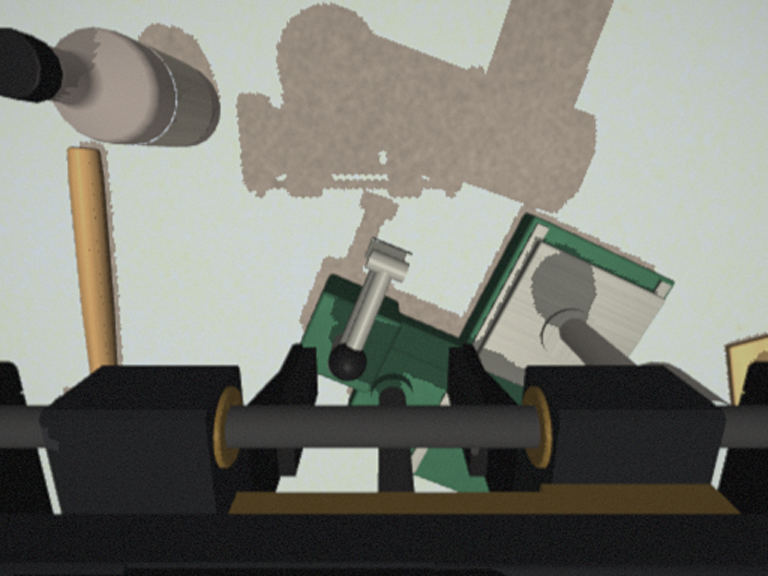

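Emit:
step_arm(targets="-0.9 -0.4 0 0;-1.6 -0.6 0 0;-1.5 -0.6 0 0;-0.88 -0.4 0.4 0;0 0 1 0;0 0 1.5 0;0 0 1.8 0;0 0 1.8 0;0 0 1.8 0;0 0 1.8 0;0 0 1.5 0;0 0 1.2 0")

```text
time_s: 27.27
tcp_pos: [0.4939, -0.1755, 0.1216]
ee_rot: [[-0.955, -0.296, -0.003], [-0.296, 0.955, 0.001], [0.003, 0.002, -1.0]]
wrist_force: [0.8, 0.4, 0.1]
gripper_width: 0.573
gripper_force: 0.0
```

Run:
```python
from h import *
w=pickle.load(open('w16.pkl','rb'));d=pickle.load(open('c0.pkl','rb'))
print('bottle', atz(w,(95/1.5,60/1.5),.14),atz(d['top'],(378,229),.1),atz(d['scene'],(116,222),0))
from station import sense
s=sense();print(s['tcp_pos'],s['wrist_force'])
```

```text
bottle [ 0.36679527 -0.35450922  0.14      ] [ 0.37347844 -0.35803772  0.1       ] [ 0.36753909 -0.36897491  0.        ]
[ 0.49386748 -0.17549338  0.12161351] [0.75783404 0.38106488 0.11288445]
```

Emit:
step_arm(targets="0 0 0.8 0;0 0 0.5 0;0 0 0 0")

```text
time_s: 27.52
tcp_pos: [0.4947, -0.1756, 0.1097]
ee_rot: [[-0.955, -0.296, -0.003], [-0.296, 0.955, 0.0], [0.002, 0.001, -1.0]]
wrist_force: [-0.7, 0.2, 0.1]
gripper_width: 0.574
gripper_force: 0.0
```

Emit:
step_arm(targets="0 0 0 0;0 0 0 0;0 0 0 0;0 0 0 0;0 0 0 0;0 0 0 0", claw=2.2)

```text
time_s: 28.02
tcp_pos: [0.497, -0.1783, 0.1123]
ee_rot: [[-0.955, -0.298, 0.003], [-0.298, 0.955, -0.004], [-0.002, -0.005, -1.0]]
wrist_force: [1.1, -12.2, -0.5]
gripper_width: 0.284
gripper_force: 30.0
```

Emit:
step_arm(targets="0 -0.12 0 0;0 -0.12 0 0;0.1 0.05 -0.5 0;0.1 0.05 -0.5 0;0.18 0.08 -0.49 0;0.18 0.08 -0.49 0;0.24 0.11 -0.46 0;0.24 0.11 -0.46 0;0 0 0 0")

```text
time_s: 28.77
tcp_pos: [0.4858, -0.1776, 0.1415]
ee_rot: [[-0.955, -0.297, 0.003], [-0.297, 0.955, -0.002], [-0.002, -0.003, -1.0]]
wrist_force: [1.4, -6.1, 0.8]
gripper_width: 0.278
gripper_force: 30.1
```

```bash
python3 -c "
from station import sense
s=sense();print(s['tcp_pos'],s['wrist_force'],s['moment'])"
```

```text
[ 0.48578043 -0.17755629  0.14146071] [ 1.39534261 -6.14808645  0.83951024] [-1.69735493 -0.54039747 -0.05959483]
```

Emit:
step_arm(targets="0.3 0.09 -0.41 0;0.3 0.09 -0.41 0;0.35 0.16 -0.36 0;0.35 0.16 -0.36 0;0.4 0.18 -0.3 0;0.4 0.18 -0.3 0;0 0 0 0")

```text
time_s: 29.35
tcp_pos: [0.4633, -0.175, 0.1629]
ee_rot: [[-0.955, -0.298, 0.004], [-0.298, 0.955, -0.001], [-0.003, -0.002, -1.0]]
wrist_force: [1.6, -3.6, 1.9]
gripper_width: 0.281
gripper_force: 30.0
```

Emit:
step_arm(targets="0.43 0.2 -0.23 0;0.43 0.2 -0.23 0;0.46 0.21 -0.16 0;0.46 0.21 -0.16 0;0.47 0.21 -0.08 0;0.47 0.21 -0.08 0;0.2 0.09 0 0;0 0 0 0;0 0 0 0")

```text
time_s: 30.1
tcp_pos: [0.4314, -0.1725, 0.1725]
ee_rot: [[-0.955, -0.298, 0.002], [-0.298, 0.955, -0.004], [-0.001, -0.005, -1.0]]
wrist_force: [1.0, -11.0, 3.7]
gripper_width: 0.265
gripper_force: 27.0
```

Emit:
step_arm(targets="0.15 -0.05 0 0;0.2 -0.05 0 0;0 0 0 0;0 0 0 0")

```text
time_s: 30.43
tcp_pos: [0.4289, -0.1731, 0.1724]
ee_rot: [[-0.955, -0.298, 0.003], [-0.298, 0.955, -0.002], [-0.003, -0.003, -1.0]]
wrist_force: [0.8, -4.7, 5.8]
gripper_width: 0.258
gripper_force: 12.9
```

Run:
```python
from h import *
from station import sense,cams
import cv2
s=sense();print(s['tcp_pos'],s['wrist_force'],s['moment'],s['time_s'],s['joints'])
```

```text
[ 0.42890987 -0.1731131   0.1723799 ] [ 0.82273137 -4.67437258  5.82368346] [-1.24575642 -0.64523104 -0.07805734] 30.4333 [ -1.7017634    8.75631098 -25.97927841   0.11396047 -55.06752137
 -71.04797541]
```

Emit:
step_arm(targets="0 0 0 0;0 0 0 0;0 0 0 0;-0.5 -0.25 0 0;-0.6 -0.25 0 0;0 0 0 0;0 0 0 0", claw=5)

```text
time_s: 31.02
tcp_pos: [0.4398, -0.1738, 0.1703]
ee_rot: [[-0.955, -0.297, -0.001], [-0.297, 0.955, 0.0], [0.001, 0.001, -1.0]]
wrist_force: [0.0, -0.5, -0.2]
gripper_width: 0.565
gripper_force: 0.0
```

Run:
```python
from h import *
from station import sense,cams
import cv2
s=sense();print(s['tcp_pos'],s['wrist_force'],s['time_s'])
w=wristcam(cams.capture('wrist'),s);c=cams.capture('scene');pickle.dump((w,c),open('c17.pkl','wb'))
c0=pickle.load(open('c15.pkl','rb'))[0]
d=cv2.absdiff(c['frame'],c0['frame']).max(2)[150:215,215:265];print('postdiff',d.mean(),(d>40).sum(),d.size)
cv2.imwrite('pics/w17.png',w['frame'])
g=cv2.cvtColor(w['frame'],cv2.COLOR_BGR2GRAY)
X=[.5775,-.0145,-.1274]
for th in(1.1,1.3,1.5,1.57):
    print(th,proj(w,fit2(X,[(-.125+.07*np.cos(th),-.17,.117+.07*np.sin(th)),(-.125,-.17,.117)])).round(0).tolist(),proj(c,fit2(X,[(-.125+.07*np.cos(th),-.17,.117+.07*np.sin(th)),(-.125,-.17,.117)])).round(0).tolist())
# ascii map of wrist region
r=g[170:345:6,150:350:3]
for i,row in enumerate(r):print(170+6*i,''.join(' .:-=+*#%@'[9-int(v)*9//255] for v in row))
```

```text
[ 0.43982431 -0.17383094  0.17033107] [ 0.03950845 -0.46205583 -0.21717198] 31.0167
postdiff 10.009230769230768 314 3250
1.1 [[247.0, 291.0], [267.0, 207.0]] [[181.0, 182.0], [182.0, 191.0]]
1.3 [[257.0, 277.0], [267.0, 207.0]] [[180.0, 177.0], [182.0, 191.0]]
1.5 [[268.0, 258.0], [267.0, 207.0]] [[180.0, 173.0], [182.0, 191.0]]
1.57 [[272.0, 251.0], [267.0, 207.0]] [[179.0, 172.0], [182.0, 191.0]]
170 ::::::::::::::::::::::::::::::======:::::::::::::::::::::::::::::::
176 :::::::::::::::::::::::::::::======::::::::::::::::::::::::::::::::
182 ::::::::::::::::::::::::::::======#+:::::::::::::::::::::::::::::::
188 :::::::::::::::::::::::::::-=====***+*#*=:::::::::::::::::::::::::-
194 :::::::::::::::::::-====-:======*+#*++*+++*#+:::::::::::::::::::::=
200 :::::::::::::::::::============:-#*****#*+*+++::::::::::::::::::==#
206 ::::::::::::::::::===%%%#+======#*+++###*+*#*::::::::::::::::::-=%%
212 :::::::::::::::::-==#%%%%%%%%*==****#####++**:::::::::::::::::==%%%
218 ::::::::::::::::===*%%%%%%%%%%%%=::=#####*=+:::::::::::::::::==%%%%
224 :::::::::::::::-===##%%%%%%%%%%=:-:*#####=====
[... 761 characters left out ...]
####################################################
296 %##################################################################
302 %#%%@@@@@@@@%%%%@#:::::::::%#***#*#%%%%%%%**********#@@#%%@@@@@@@@@
308 #%%@@@@@@@@@%%%%@:::::::::+#*******%%%%%%%*********#-+@%%%@@@@@@@@@
314 @@@@@@@@@@@@@%%%*:::::::::*********%%%%%%%#*******+---%%%%@@@@@@@@@
320 @@@@@@@@@@@@%::::::::::::::::=*****%%%%%%%%******=--=*****@@@@@@@@@
326 @@@@@@@@@@@@::::::::::::::::::::::=%%%%%%%%*****=--=******#@@@@@@@@
332 @@#################################################################
338 @##################################################################
344 @@@@@@@@@@@@@@@%@@@@@@@@@@@@@@@@@@@@@@@@@@@%@@@@@%@@@@@@@@@@@@@@@@@
```

Run:
```python
from h import *
import cv2
w,c=pickle.load(open('c17.pkl','rb'))
b=atz(w,(262,268),.186);print('ball',b,'hinge pred',fit2([.5775,-.0145,-.1274],[(-.125,-.17,.117)]))
R=w['rotation'];tx=np.array([-.955,-.297,0]);ty=np.array([-.297,.955,0]);d=b-np.array([.4398,-.1738,.1703]);print('offset tool',d@tx,d@ty)
# did post move: compare head position by shift between scenes
c0=pickle.load(open('c15.pkl','rb'))[0]
A=[cv2.cvtColor(x['frame'],cv2.COLOR_BGR2GRAY)[185:215,225:255].astype(np.float32) for x in(c0,c)]
print(cv2.phaseCorrelate(*A,cv2.createHanningWindow((30,30),cv2.CV_32F)))
```

```text
ball [ 0.44346512 -0.16877117  0.186     ] hinge pred [[ 0.43191359 -0.16724029  0.117     ]]
offset tool -0.004993751469120394 0.003713996456645415
((-0.06892868825369192, -0.05181105507746686), 0.8068058469560411)
```

Emit:
step_arm(targets="-0.5 0.35 0.2 0;0 0 0 0;0 0 0 0")

```text
time_s: 31.37
tcp_pos: [0.4433, -0.1689, 0.1686]
ee_rot: [[-0.955, -0.297, -0.0], [-0.297, 0.955, 0.0], [0.0, 0.0, -1.0]]
wrist_force: [0.1, -0.2, 0.4]
gripper_width: 0.573
gripper_force: 0.0
```

Emit:
step_arm(targets="0 0 0 0;0 0 0 0;0 0 0 0;0 0 0 0;0 0 0 0;0 0 0 0", claw=2.2)

```text
time_s: 31.87
tcp_pos: [0.4431, -0.169, 0.1688]
ee_rot: [[-0.955, -0.297, -0.0], [-0.297, 0.955, 0.0], [0.0, 0.0, -1.0]]
wrist_force: [-0.5, 0.3, 1.2]
gripper_width: 0.275
gripper_force: 30.0
```

Emit:
step_arm(targets="0.25 0.11 -0.05 0;0.25 0.11 -0.05 0;0.25 0.11 0 0;0.25 0.11 0 0;0.2 0.09 0 0;0 0 0 0;0 0 0 0")

```text
time_s: 32.45
tcp_pos: [0.4343, -0.1679, 0.1699]
ee_rot: [[-0.955, -0.297, 0.01], [-0.297, 0.955, -0.001], [-0.009, -0.004, -1.0]]
wrist_force: [11.8, -3.5, -12.4]
gripper_width: 0.275
gripper_force: 30.0
```

Emit:
step_arm(targets="0 0 0.08 0;0.03 -0.068 0 -0.5;0.06 -0.135 0 -1;0.09 -0.203 0 -1.5;0.121 -0.271 0 -2;0.121 -0.271 0 -2;0.121 -0.271 0 -2;0.121 -0.271 0 -2;0.121 -0.271 0 -2;0.121 -0.271 0 -2")

```text
time_s: 33.28
tcp_pos: [0.4343, -0.1893, 0.1697]
ee_rot: [[-0.845, -0.535, 0.01], [-0.535, 0.845, 0.001], [-0.009, -0.005, -1.0]]
wrist_force: [10.1, 2.4, -6.5]
gripper_width: 0.274
gripper_force: 30.0
```

```bash
cat > ck.py <<'E'
from h import *
from station import sense
s=sense();R=s['ee_rot'];tx,ty=np.array(R[:,0]),np.array(R[:,1]);f=np.array(s['wrist_force'])
p=np.array(s['tcp_pos'])[:2]-[.5183,-.1788]
al=(np.degrees(np.arctan2(p[1],p[0]))+7.3-180)%360
print(s['time_s'],s['tcp_pos'],'r',np.hypot(*p),'alpha',al,'yaw',np.degrees(np.arctan2(tx[1],tx[0])),'F radial/tang',f[:2]@p/np.hypot(*p),f[:2]@np.array([-p[1],p[0]])/np.hypot(*p),f[2],'grip',s['gripper_width'],s['gripper_force'],'j6',s['joints'][5])
E
python3 ck.py
```

```text
33.2833 [ 0.43426292 -0.18928755  0.169725  ] r 0.08468895807392653 alpha 14.413546567114508 yaw -147.6333866938405 F radial/tang -10.353580265355658 -1.1524540057642336 -6.524323369188712 grip 0.27385105440668656 30.01772152259946 j6 -53.69122404749464
```

Emit:
step_arm(targets="0.119 -0.272 0 -2;0.119 -0.272 0 -2;0.119 -0.272 0 -2;0.119 -0.272 0 -2;0.119 -0.272 0 -2;0.119 -0.272 0 -2;0.119 -0.272 0 -2;0.119 -0.272 0 -2;0.119 -0.272 0 -2;0.119 -0.272 0 -2;0.119 -0.272 0 -2;0.119 -0.272 0 -2")

```text
time_s: 34.28
tcp_pos: [0.4455, -0.222, 0.1697]
ee_rot: [[-0.554, -0.832, 0.008], [-0.832, 0.554, 0.002], [-0.006, -0.006, -1.0]]
wrist_force: [8.4, 5.8, -2.6]
gripper_width: 0.278
gripper_force: 30.0
```

```bash
python3 ck.py
```

```text
34.2833 [ 0.44549794 -0.22197542  0.16966289] r 0.08464193544573122 alpha 37.97015002158315 yaw -123.65421841569459 F radial/tang -10.156983786495124 -0.6727909657933232 -2.609158757429224 grip 0.27755678414618035 30.021941140294075 j6 -25.69329161575077
```

Tracking well; continuing.

Emit:
step_arm(targets="0.119 -0.272 0 -2;0.119 -0.272 0 -2;0.119 -0.272 0 -2;0.119 -0.272 0 -2;0.119 -0.272 0 -2;0.119 -0.272 0 -2;0.119 -0.272 0 -2;0.119 -0.272 0 -2;0.119 -0.272 0 -2;0.119 -0.272 0 -2;0.119 -0.272 0 -2;0.119 -0.272 0 -2")

```text
time_s: 35.28
tcp_pos: [0.4686, -0.2471, 0.1696]
ee_rot: [[-0.168, -0.986, 0.005], [-0.986, 0.168, 0.002], [-0.003, -0.005, -1.0]]
wrist_force: [5.0, 7.6, -1.4]
gripper_width: 0.278
gripper_force: 30.0
```

```bash
python3 ck.py
```

```text
35.2833 [ 0.46857871 -0.24710726  0.16959422] r 0.08448721069191116 alpha 61.24888547699686 yaw -99.68571363614049 F radial/tang -9.128955187547861 -0.4470255893241144 -1.3804017630119967 grip 0.2778635455494339 30.02396011725068 j6 0.7937879968782795
```

Emit:
step_arm(targets="0.119 -0.272 0 -2;0.119 -0.272 0 -2;0.119 -0.272 0 -2;0.119 -0.272 0 -2;0.119 -0.272 0 -2;0.119 -0.272 0 -2;0.119 -0.272 0 -2;0.119 -0.272 0 -2;0.119 -0.272 0 -2;0.119 -0.272 0 -2;0.119 -0.272 0 -2;0.119 -0.272 0 -2")

```text
time_s: 36.28
tcp_pos: [0.499, -0.2609, 0.1696]
ee_rot: [[0.247, -0.969, -0.0], [-0.969, -0.247, 0.002], [-0.002, -0.0, -1.0]]
wrist_force: [0.5, 4.8, 1.8]
gripper_width: 0.277
gripper_force: 30.0
```

```bash
python3 ck.py
```

```text
36.2833 [ 0.49900088 -0.26086233  0.1695786 ] r 0.08430113798764877 alpha 84.06587120727079 yaw -75.68727171256359 F radial/tang -4.799448001363296 -0.6300213670919004 1.757829896891079 grip 0.2771442617148126 30.021711664739996 j6 25.56682000418362
```

Emit:
step_arm(targets="0.129 -0.268 0 -2;0.129 -0.268 0 -2;0.129 -0.268 0 -2;0.129 -0.268 0 -2;0.129 -0.268 0 -2;0.129 -0.268 0 -2;0.129 -0.268 0 -2;0.129 -0.268 0 -2;0.1 -0.203 0 -1.5;0.08 -0.17 0 -1.2;0.07 -0.136 0 -1;0.07 -0.136 0 -1")

```text
time_s: 37.28
tcp_pos: [0.5293, -0.2622, 0.1696]
ee_rot: [[0.574, -0.819, -0.001], [-0.819, -0.574, 0.002], [-0.002, 0.0, -1.0]]
wrist_force: [-0.4, 5.6, 4.6]
gripper_width: 0.274
gripper_force: 30.0
```

```bash
python3 ck.py
```

```text
37.2833 [ 0.52927037 -0.26216381  0.16957148] r 0.0840825427195262 alpha 104.7968377631982 yaw -54.99475228731074 F radial/tang -5.554106770057615 0.3351688856251463 4.648868903701266 grip 0.27409265645801123 30.02617281395942 j6 45.75801299201005
```

Emit:
step_arm(targets="0.065 -0.135 0 -1;0.065 -0.135 0 -1;0.065 -0.135 0 -1;0.05 -0.1 0 -0.75;0.035 -0.068 0 -0.5;0.035 -0.068 0 -0.5;0.035 -0.068 0 -0.5")

```text
time_s: 37.87
tcp_pos: [0.5369, -0.2607, 0.1696]
ee_rot: [[0.646, -0.763, -0.002], [-0.763, -0.646, 0.002], [-0.002, 0.0, -1.0]]
wrist_force: [-0.4, 5.4, 4.2]
gripper_width: 0.277
gripper_force: 30.0
```

```bash
python3 ck.py
```

```text
37.8667 [ 0.53686188 -0.2607189   0.16956357] r 0.08399553077591122 alpha 110.06697925315359 yaw -49.77276600608965 F radial/tang -5.358601622312261 0.833931529273307 4.242982353350109 grip 0.2767615553899853 30.02615126548335 j6 50.69103727396205
```

Emit:
step_arm(targets="0.035 -0.068 0 -0.5;0.035 -0.068 0 -0.5;0.03 -0.055 0 -0.4;0 0 0 0")

```text
time_s: 38.2
tcp_pos: [0.5389, -0.2602, 0.1695]
ee_rot: [[0.664, -0.748, -0.002], [-0.748, -0.664, 0.002], [-0.003, 0.0, -1.0]]
wrist_force: [-1.9, 6.7, 5.5]
gripper_width: 0.282
gripper_force: 30.0
```

```bash
python3 ck.py
```

```text
38.2 [ 0.53894397 -0.26019949  0.16953297] r 0.08397648423909852 alpha 111.53091126744027 yaw -48.37488117597692 F radial/tang -6.947541305100181 -0.14677278016839607 5.482530645470829 grip 0.2817684689837003 30.025999650824815 j6 52.00302297916254
```

Emit:
step_arm(targets="0.03 -0.055 0 -0.4;0.03 -0.055 0 -0.4;0.03 -0.055 0 -0.4;0.03 -0.055 0 -0.4;0.03 -0.055 0 -0.4;0 0 0 0")

```text
time_s: 38.7
tcp_pos: [0.5418, -0.2594, 0.1695]
ee_rot: [[0.69, -0.724, -0.002], [-0.724, -0.69, 0.002], [-0.003, 0.0, -1.0]]
wrist_force: [-1.0, 7.1, 3.9]
gripper_width: 0.28
gripper_force: 30.0
```

```bash
python3 ck.py
```

```text
38.7 [ 0.54182614 -0.25941639  0.16953938] r 0.08397905107720553 alpha 113.56873703750733 yaw -46.376261632497375 F radial/tang -7.138336646054137 1.0273613385665008 3.896931652158153 grip 0.2801739395693321 30.026595080271363 j6 53.87451756023374
```

Emit:
step_arm(targets="0.03 -0.055 0 -0.4;0.03 -0.055 0 -0.4;0.03 -0.055 0 -0.4;0.03 -0.055 0 -0.4;0 0 0 0")

```text
time_s: 39.12
tcp_pos: [0.5425, -0.259, 0.1694]
ee_rot: [[0.71, -0.705, -0.006], [-0.705, -0.71, 0.002], [-0.006, 0.003, -1.0]]
wrist_force: [-4.1, 4.0, 6.2]
gripper_width: 0.277
gripper_force: 30.0
```

```bash
python3 ck.py
```

```text
39.1167 [ 0.54245943 -0.25901136  0.16944442] r 0.0837707617036616 alpha 114.06214771122592 yaw -44.79310506623467 F radial/tang -4.989262181994905 -2.8070075072082417 6.249285507675773 grip 0.27716009291139426 30.023025444243103 j6 55.36573012693552
```

Emit:
step_arm(targets="-0.03 0.07 0 0;0 0 0 0;0 0 0 0", claw=2.6)

```text
time_s: 39.37
tcp_pos: [0.5439, -0.2603, 0.1691]
ee_rot: [[0.71, -0.704, -0.001], [-0.704, -0.71, -0.0], [-0.001, 0.001, -1.0]]
wrist_force: [-0.1, -0.2, 1.1]
gripper_width: 0.295
gripper_force: 0.2
```

Emit:
step_arm(targets="0 0 0 0;0 0 0 0;0 0 0 0;0 0 0 0;0 0 0 0;0 0 -0.3 0;0 0 -0.6 0;0 0 -1 0;0 0 -1.2 0;0 0 -1.5 0;0 0 -1.5 0;0 0 -1.5 0", claw=5)

```text
time_s: 40.37
tcp_pos: [0.5448, -0.2603, 0.247]
ee_rot: [[0.71, -0.704, 0.001], [-0.704, -0.71, -0.001], [0.001, -0.001, -1.0]]
wrist_force: [-0.2, -0.4, 0.6]
gripper_width: 0.572
gripper_force: 0.0
```

```bash
python3 ck.py
python3 - <<'E'
from h import *
from station import cams
import cv2
c=cams.capture('scene');f=c['frame'];cv2.imwrite('pics/end.png',f);g=cv2.cvtColor(f,cv2.COLOR_BGR2GRAY);t=cams.capture('top')
X=[.5775,-.0145,-.1274]
for x in(-.12,-.007,0):print(x,'foot,top',proj(c,fit2(X,[(x,0,.05),(x,0,.21)])).round(0).tolist(),'plate',proj(c,fit2(X,[(x+.06,-.06,.045),(x+.06,.06,.045)])).round(0).tolist())
a=np.radians(180+114.6);print('hinge/ball',proj(c,fit2(X,[(-.04+.085*np.cos(a),-.17+.085*np.sin(a),z) for z in(.117,.187)])).round(0).tolist())
for y0,y1,x0,x1 in((150,260,205,300),(160,240,150,205)):
  for v in range(y0,y1,4):print(v,''.join(' .:-=+*#%@'[9-min(9,int(q)*9//200)] for q in g[v,x0:x1:1]))
E
```

```text
40.3667 [ 0.54481363 -0.26032392  0.24696611] r 0.0857270218197428 alpha 115.31583172842312 yaw -44.77078097773668 F radial/tang 0.3375732452669102 -0.3028489873904982 0.5523992036783921 grip 0.5720203999327745 0.0 j6 55.40820247790585
-0.12 foot,top [[241.0, 200.0], [240.0, 158.0]] plate [[225.0, 218.0], [265.0, 212.0]]
-0.007 foot,top [[249.0, 227.0], [249.0, 184.0]] plate [[233.0, 247.0], [275.0, 240.0]]
0 foot,top [[250.0, 228.0], [250.0, 186.0]] plate [[233.0, 249.0], [276.0, 242.0]]
hinge/ball [[158.0, 225.0], [154.0, 206.0]]
150 ::::::::::::::::::::::::::::::::::-*%%%%@@@@@@@@@%####*++***##%%%%%%%%%##########%%#++=====++*#
154 :::::::::::::::::::------=+++**###%@%%##############%%%########################################
158 ####*##%%%@@%%%%%%%%%%%%##########%@@@@@@@@%%%%%%@%%%%%##############################%%%%%%%%%%
162 ====+*#%%%%%############################%%%%%%%%%%%######%%%%%%%%%%%%%%%%%%%%%%%%%%%%%%%%%%%%%%
166 #############################%%%%%%%%%%%%%%%%%%%%%%%%%%%%%%%%%%%%%%%%%%%%%%%%%%%%%%%%%%%%%%%%%%
170 ##%%%%%%%%%%%%%%%%%%%%%%%%%%%%%%%%%%%%%%%%%%%%%%%%%%%%%%%%
[... 2737 characters left out ...]
++++++++++++++++++++++++++-::::::::::=#@
196 :::::::-=-:::::-=++++++++++++++++++++++++=:::::::::::=%
200 ::::::::::::::::=+++++++++++++++++++++++++-::::::::::=#
204 #@@@@@@#=::::::::=++++++++++++++++++++++++=::::::::::-*
208 @@@@@@@@*-:::::::-=++++++++++++++++++++++++=::::::::::=
212 :-+#%%#+-:::::::::=+++++++++++++++++++++++++-:::::::::=
216 :::=*#%#=::::::::::=++++++++++++*#%%%%@%######%%**+++--
220 --=+*##%#+++++++++++++++***+======+#%@@@%%%%%%%%%#*++++
224 +++*######*+++++***###########%%%%%#####%%%%%%%%%%*++++
228 +++**#####%%###########**#%%%%%%%####%%%%%%%%%%%%%%%%%%
232 +++**#########**+++++++++*#########################%%%%
236 +++++++*###**+++++++++++++*##%%%%%%%%%%%%%%%%@%%%%%%%%%
```

```bash
python3 -c "
from station import r
print(r.finish_job())"
```

```text
the job is handed in; nothing more can be done
None
```

The job is handed in at about 40 s of the 72 s. In the last camera check the post stood upright on the pad, the bed was fully in under the screw, and the crank grip was upright and released; the hand-in returned no verdict.

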